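# Load the measuring pallet

### The arm

A 6-joint arm with a two-finger parallel gripper is mounted at the origin on the work surface. World frame = base frame: x ahead of the robot, y to its left, z up, the work surface at z = 0. Lengths are in m, angles in degrees, forces in N, time in s.
With the tool pointing down it reaches from about 0.375 to 0.9 m from the base axis. Payload 3.1 kg.
Tool frame: the origin (TCP) lies on the centre line of the jaws, within the pads' length; the fingertips stand 8 mm ahead of it and the grasp point (between the pads) lies 11 mm behind it (bot.tip_extent is the distance from the TCP to the fingertips, in m); z points along the fingers, y is the line along which they close (so a half turn about z gives the same grasp; the last joint's range is limited). The gripper opens to 87 mm and grips with 3 to 60 N. Pads are 19 mm wide; open, the fingers measure 117 mm over their backs; the gripper's body (75 mm by 190 mm) begins 51 mm behind the grasp point.
Start: joints at [57.382, 30.224, 82.088, -0, 67.689, -10.227], TCP at [0.238, 0.578, 0.231] pointing down, gripper open.
Joint ranges: [-176.69, 176.69], [-43.24, 126.21], [12.49, 139.97], [-82, 262], [0, 151.66], [-163.58, 163.58]. Speed limits (degrees/s): [159.86, 159.86, 180, 180, 180, 180].

### API

Orientations are given as a 3x3 rotation matrix whose columns are the frame's x, y, z axes.
In Python, from rig import bot, vision, workorder gives the robot as it stands.
- The arm moves only by the shell command python3 -m handwheel 'ROWS'. ROWS is JSON, a list of rows, each an object with "delta_rot": the turn, a rotation vector about the tool's x, y, z in rad, a list of three; "xyz": the shift along the tool's x, y, z in mm, a list of three; "hand": the closure, from -1 (fully open) to 1 (shut). A call has exactly 5 rows; each row is the pose to reach, as a shift and turn from the pose commanded when the call began, along the tool's axes at that moment; what a row does not reach only later rows make up. A row lasts 1/8 s, in which the tool goes at most 62.5 mm and 10.7 degrees, less where a joint would pass 70% of its speed; a pose out of reach is approached as far as the arm can. A call with a gripper value outside its range is refused whole. The fingers move at their own pace and stop on an object; the grip force is fixed at half the most. Time passes only in rows, so rows that repeat a pose let the fingers close, or fill a call up. It gives the time, the measured TCP pose, the force, the opening and the grip force at its end, in the units of the state.
- bot.read_state(): the state, without advancing time (a new reading comes with each control period).
- vision.capture(name): name is "scene" or "top"; returns the picture (400x640x3 uint8, red, green, blue); there is no depth.
- vision.camera_model(name): a dict with "camera_matrix" (3x3 intrinsics, pixels), "camera_from_world" (4x4, takes a point from world to camera coordinates). Camera axes: x right, y up, looking along -z (the intrinsics and any distortion apply to the point x, -y, -z); pixel columns grow to the right and rows downward; lengths in m; the calibration is good to about 2 mm. A picture is of the moment at which its call begins. camera_model takes no time and is no camera call.
- workorder.hand_in(): hands the job in; it is judged then, once.
The state is a dict: "time_s": time; "joint_positions": joint angles; "qvel": joint speeds; "tau": joint torques, N m; "position": TCP position; "tcp_rot": TCP orientation; "force": force on the tool from outside, world axes, zero at the start; "moment": the same for the moment, N m; "opening": opening from 0.0 (shut) to 1.0 (fully open); "grasp_force": force on a finger pad.
Only numpy, scipy, OpenCV 4.12 (cv2) and the standard library are available. Lean on these libraries where they do the work, as an engineer would, in place of code of your own. Each camera call takes 0.05 s, during which the arm holds its last target. There are 200 camera calls.

### The job

Load the measuring pallet: lift the dust cover off its stand, put the reference part from under it in the nest beside the round datum target, put each sample part from the mat in a nest of its own among the other three, and put the cover back on its stand. Every part must sit flat and hold its nest's sensing pin down, pushed square and flush into the fence corner with its long side along the long fence; once all are loaded, press the start button, and leave the pallet still fully loaded at the end. Keep the dust cover upright and leave the other things on the bench where they are.

Things in the scene. Friction and masses are not known exactly. Their poses are not given: they have to be found in the camera images.
- pallet: black fixed plate 236 x 236 x 20 mm, origin under its centre. 2 x 2 nests, each with an aluminium end fence on its +x side and a long fence on its +y side (10 mm thick, 12 mm high), open on the other two (18 mm or more clear). In each nest a sprung pin stands 5 mm proud, 20 mm from the end fence, 18 mm from the long one. A round white datum target, 32 mm, lies beside one nest, on its -y side
- nest_ref (a point): the reference nest, the one beside the datum target: the point on the plate's top face where the middle of a part's underside lies when it is square and flush in this nest's corner; the fences' inner faces are 42 mm from it in +x and 30 mm in +y; axes as the pallet's
- pin_ref (a joint): sensing pin of nest_ref: 0 = up (5 mm proud), 0.005 m = pressed level with the plate by a part; sprung, about 1.1 N, so the part's weight holds it down
- nest_a (a point): a sample nest, next to the reference nest in the pallet's +x direction: the point on the plate's top face where the middle of a part's underside lies when it is square and flush in this nest's corner; the fences' inner faces are 42 mm from it in +x and 30 mm in +y; axes as the pallet's
- pin_a (a joint): sensing pin of nest_a: 0 = up (5 mm proud), 0.005 m = pressed level with the plate by a part; sprung, about 1.1 N, so the part's weight holds it down
- nest_b (a point): a sample nest, next to the reference nest in the pallet's +y direction: the point on the plate's top face where the middle of a part's underside lies when it is square and flush in this nest's corner; the fences' inner faces are 42 mm from it in +x and 30 mm in +y; axes as the pallet's
- pin_b (a joint): sensing pin of nest_b: 0 = up (5 mm proud), 0.005 m = pressed level with the plate by a part; sprung, about 1.1 N, so the part's weight holds it down
- nest_c (a point): the sample nest diagonally opposite the reference nest: the point on the plate's top face where the middle of a part's underside lies when it is square and flush in this nest's corner; the fences' inner faces are 42 mm from it in +x and 30 mm in +y; axes as the pallet's
- pin_c (a joint): sensing pin of nest_c: 0 = up (5 mm proud), 0.005 m = pressed level with the plate by a part; sprung, about 1.1 N, so the part's weight holds it down
- stand: wooden stand for the reference part, fixed: base board 150 (x) x 126 (y) x 10 mm high with a cork plinth 92 x 68 mm, 8 mm higher, in its middle, on which the reference part stands at the start. Origin: centre of the board's underside
- cover_handle (a point): centre of the dust cover's black bar handle: 50 mm along its x, 16 across its y, 30 high. Cover: clear box with aluminium edges, open below, 124 (x) x 100 (y) x 94 mm high plus handle, walls 4 mm, 0.3 kg; at the start on the stand's board over the reference part, 12 mm play round the plinth. Handle centre 109 mm above the rim, 119 above the stand's origin when home; z up
- reference_mid (a point): the reference part, under the dust cover at the start: machine mount: steel flange 84 (its x) x 60 (its y) x 16 mm high, on it a rubber collar 54 mm across up to 22 mm and a round rubber boss 40 mm across from 22 to 62 mm above its underside; 0.43 to 0.65 kg; same after half a turn. The point is its centre, 31 mm above its underside; z up
- sample1_mid (a point): a sample part, standing on the grey mat (260 x 260 x 3 mm) at the start; may be absent: machine mount: steel flange 84 (its x) x 60 (its y) x 16 mm high, on it a rubber collar 54 mm across up to 22 mm and a round rubber boss 40 mm across from 22 to 62 mm above its underside; 0.43 to 0.65 kg; same after half a turn. The point is its centre, 31 mm above its underside; z up
- sample2_mid (a point): a sample part, standing on the grey mat (260 x 260 x 3 mm) at the start; may be absent: machine mount: steel flange 84 (its x) x 60 (its y) x 16 mm high, on it a rubber collar 54 mm across up to 22 mm and a round rubber boss 40 mm across from 22 to 62 mm above its underside; 0.43 to 0.65 kg; same after half a turn. The point is its centre, 31 mm above its underside; z up
- sample3_mid (a point): a sample part, standing on the grey mat (260 x 260 x 3 mm) at the start; may be absent: machine mount: steel flange 84 (its x) x 60 (its y) x 16 mm high, on it a rubber collar 54 mm across up to 22 mm and a round rubber boss 40 mm across from 22 to 62 mm above its underside; 0.43 to 0.65 kg; same after half a turn. The point is its centre, 31 mm above its underside; z up
- start_top (a point): centre of the top of the start button's cap, 30 mm across, the only button on a grey hand controller (fixed box 90 x 120 x 30 mm high; the button stands 28 mm off the middle of the box towards its +y side)
- start (a joint): start button: 0 = out, 0.006 m = fully pressed; spring, 5 N fully down
- ring_gauge: bystander: steel ring gauge, 80 mm across, 28 mm high, lying flat (origin: centre of its underside)
- solvent: bystander: upright bottle, 60 mm across, 150 mm high (origin: centre of its underside)
- caliper: bystander: digital caliper lying flat, 230 mm long, up to 75 mm wide, 12 mm high (origin: under its middle, length along its y)
- gauge_case: bystander: closed wooden gauge-block case, 100 x 170 x 40 mm high (origin: centre of its underside)
- brush: bystander: dust brush lying flat, 180 mm long (origin: under its middle, length along its x)
- wipes_jar: bystander: upright round jar, 72 mm across, 85 mm high (origin: centre of its underside)
- parts_tray: bystander: open plastic tray, 140 x 100 x 45 mm high (origin: centre of its underside)
Things that resemble listed ones, but are neither listed nor needed, are in the scene too. Of the things that look like the part that bears cover_handle, the middle-sized one is meant.

How it is judged (in metres and radians):
On the way, in this order (a step that is already met when the one before it is completed fails the run):
1. the reference part and every sample are flush in their nests with the pins down (x of reference_mid in the frame of nest_ref between -0.003 and 0.003 m and y of reference_mid in the frame of nest_ref between -0.003 and 0.003 m and z of reference_mid in the frame of nest_ref between 0.028 and 0.034 m and angle between the x axis of reference_mid and the x axis of nest_ref, either way round below 0.035 rad and value of joint pin_ref above 0.004 m and ((x of sample1_mid in the frame of nest_a between -0.003 and 0.003 m and y of sample1_mid in the frame of nest_a between -0.003 and 0.003 m and z of sample1_mid in the frame of nest_a between 0.028 and 0.034 m and angle between the x axis of sample1_mid and the x axis of nest_a, either way round below 0.035 rad and value of joint pin_a above 0.004 m) or (x of sample1_mid in the frame of nest_b between -0.003 and 0.003 m and y of sample1_mid in the frame of nest_b between -0.003 and 0.003 m and z of sample1_mid in the frame of nest_b between 0.028 and 0.034 m and angle between the x axis of sample1_mid and the x axis of nest_b, either way round below 0.035 rad and value of joint pin_b above 0.004 m) or (x of sample1_mid in the frame of nest_c between -0.003 and 0.003 m and y of sample1_mid in the frame of nest_c between -0.003 and 0.003 m and z of sample1_mid in the frame of nest_c between 0.028 and 0.034 m and angle between the x axis of sample1_mid and the x axis of nest_c, either way round below 0.035 rad and value of joint pin_c above 0.004 m)) and ((x of sample2_mid in the frame of nest_a between -0.003 and 0.003 m and y of sample2_mid in the frame of nest_a between -0.003 and 0.003 m and z of sample2_mid in the frame of nest_a between 0.028 and 0.034 m and angle between the x axis of sample2_mid and the x axis of nest_a, either way round below 0.035 rad and value of joint pin_a above 0.004 m) or (x of sample2_mid in the frame of nest_b between -0.003 and 0.003 m and y of sample2_mid in the frame of nest_b between -0.003 and 0.003 m and z of sample2_mid in the frame of nest_b between 0.028 and 0.034 m and angle between the x axis of sample2_mid and the x axis of nest_b, either way round below 0.035 rad and value of joint pin_b above 0.004 m) or (x of sample2_mid in the frame of nest_c between -0.003 and 0.003 m and y of sample2_mid in the frame of nest_c between -0.003 and 0.003 m and z of sample2_mid in the frame of nest_c between 0.028 and 0.034 m and angle between the x axis of sample2_mid and the x axis of nest_c, either way round below 0.035 rad and value of joint pin_c above 0.004 m)) and ((x of sample3_mid in the frame of nest_a between -0.003 and 0.003 m and y of sample3_mid in the frame of nest_a between -0.003 and 0.003 m and z of sample3_mid in the frame of nest_a between 0.028 and 0.034 m and angle between the x axis of sample3_mid and the x axis of nest_a, either way round below 0.035 rad and value of joint pin_a above 0.004 m) or (x of sample3_mid in the frame of nest_b between -0.003 and 0.003 m and y of sample3_mid in the frame of nest_b between -0.003 and 0.003 m and z of sample3_mid in the frame of nest_b between 0.028 and 0.034 m and angle between the x axis of sample3_mid and the x axis of nest_b, either way round below 0.035 rad and value of joint pin_b above 0.004 m) or (x of sample3_mid in the frame of nest_c between -0.003 and 0.003 m and y of sample3_mid in the frame of nest_c between -0.003 and 0.003 m and z of sample3_mid in the frame of nest_c between 0.028 and 0.034 m and angle between the x axis of sample3_mid and the x axis of nest_c, either way round below 0.035 rad and value of joint pin_c above 0.004 m))), for 0.2 s.
2. the start button is pressed (value of joint start above 0.004 m), for 0.04 s.
At the end, for the whole second after the job is handed in: Reference part in the reference nest, each sample in a sample nest: flush within 3 mm, square within 2 degrees, flat, pin at least 4 mm down; cover level on its stand (within 16 mm); start button pressed after loading and out again (all of step 1 and x of cover_handle in the frame of stand between -0.016 and 0.016 m and y of cover_handle in the frame of stand between -0.016 and 0.016 m and z of cover_handle in the frame of stand between 0.116 and 0.123 m and angle between cover_handle's own z axis and vertical below 0.06 rad and value of joint start below 0.002 m); the robot touches nothing.
It fails at once if a bystander is shifted by more than 40 mm (distance of any of ring_gauge, solvent, caliper, gauge_case, brush, wipes_jar, parts_tray from where it was at the start of the episode above 0.04 m).
It fails at once if the dust cover is tipped over (angle between cover_handle's own z axis and vertical above 0.7 rad).
Of sample1, sample2, sample3 only 2 to 3 are there at a start; the rules pass over those that are not, and their reading is None.
At some moment in a run one of sample1, sample2, sample3 may be knocked a few centimetres aside while the robot is not near it.
It also fails if it takes over 210 s, if anything falls off the work surface, if the arm or the gripper's body presses on something with over 40 N, if the wrist force passes 120 N, or if a joint passes its speed limit or range.

## Working session

There is one attempt and no reset: what is moved stays moved. The work goes in short steps, Python scripts to look and compute and a shell command to move; the robot and the scene stay as the last step left them, time stands still between calls to the robot, and variables do not carry over. Pictures are saved under pics/ and viewed, at most 14 in all, crops included, and the job is handed in when it is done.

```bash
ls; mkdir -p pics; python3 - <<'E'
from rig import bot, vision
import cv2, numpy as np
for n in("scene","top"):
    im=vision.capture(n); cv2.imwrite(f"pics/{n}0.png",im[:,:,::-1])
    m=vision.camera_model(n); print(n,{k:np.round(v,4).tolist() if not isinstance(v,str) else v for k,v in m.items()})
s=bot.read_state(); print(s, bot.tip_extent)
E
```

```text
pics
scene {'camera_matrix': [[383.6269, 0.0, 315.9293], [0.0, 383.6269, 200.0831], [0.0, 0.0, 1.0]], 'camera_from_world': [[-0.5642, 0.8254, 0.0164, 0.2296], [-0.6368, -0.4478, 0.6277, 0.3466], [0.5255, 0.3437, 0.7783, -2.0117], [0.0, 0.0, 0.0, 1.0]]}
top {'camera_matrix': [[518.1725, 0.0, 318.6166], [0.0, 518.1725, 195.8942], [0.0, 0.0, 1.0]], 'camera_from_world': [[-0.018, -0.9998, 0.004, 0.0872], [0.9916, -0.0173, 0.1283, -0.5742], [-0.1282, 0.0063, 0.9917, -1.7586], [0.0, 0.0, 0.0, 1.0]]}
{'time_s': 0.1, 'joint_positions': array([ 5.73808120e+01,  3.02734375e+01,  8.21485382e+01, -2.43935786e-04,
        6.76887304e+01, -1.02263107e+01]), 'qvel': array([-0.01129893, -0.05144939, -0.09410094,  0.076314  , -0.01880776,
        0.03666016]), 'tau': array([-7.92696119e-04, -4.40986812e+01, -1.77150017e+01,  6.34558685e-02,
        5.34499018e-02, -7.41232748e-05]), 'position': array([0.23771309, 0.57734204, 0.22967445]), 'tcp_rot': array([[-9.24593840e-01,  3.80952954e-01, -1.03823190e-03],
       [ 3.80954218e-01,  9.24592466e-01, -1.62954757e-03],
       [ 3.39160434e-04, -1.90218847e-03, -9.99998133e-01]]), 'force': array([ 0.52233082, -0.6555567 ,  0.16991708]), 'moment': array([ 0.04335404, -0.00372745,  0.04908413]), 'grasp_force': 0.0, 'opening': 1.0011809523550004} 0.008
```

View pics/top0.png

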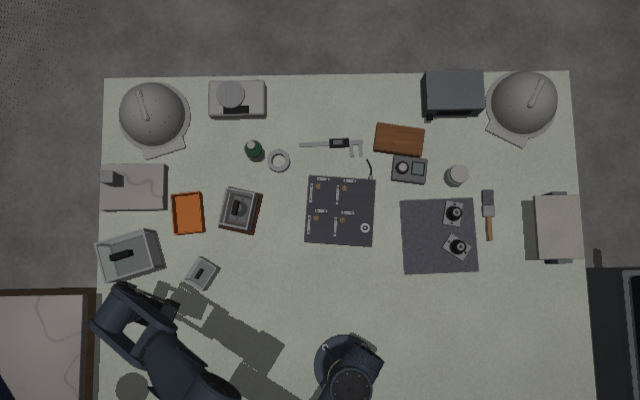

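View pics/scene0.png

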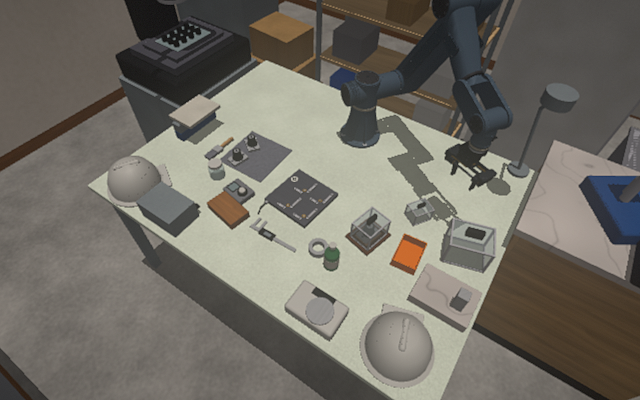

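The top view shows the pallet at about (340,210) with the datum at (365,228). Two samples are on the mat at (454,213) and (459,247), the middle-sized cover is on its stand at (240,208), and the start button is at (403,168). I'll zoom in next.

```bash
cat > h.py <<'E'
import numpy as np, cv2
from rig import bot, vision
def cam(n):
    m=vision.camera_model(n); return np.array(m["camera_matrix"]),np.array(m["camera_from_world"])
def proj(n,P):
    K,T=cam(n); P=np.atleast_2d(P); c=P@T[:3,:3].T+T[:3,3]; c=c*[1,-1,-1]; p=c@K.T; return p[:,:2]/p[:,2:]
def ray(n,uv,z):
    """pixels -> world points on plane z"""
    K,T=cam(n); uv=np.atleast_2d(uv).astype(float); d=np.c_[uv,np.ones(len(uv))]@np.linalg.inv(K).T*[1,-1,-1]
    R=T[:3,:3]; o=-R.T@T[:3,3]; d=d@R; return o+d*((z-o[2])/d[:,2])[:,None]
def crop(im,x,y,w,h,s): return cv2.resize(im[y:y+h,x:x+w],None,fx=s,fy=s,interpolation=cv2.INTER_CUBIC)
def grab(n): return vision.capture(n)
E
python3 - <<'E'
import cv2,numpy as np
from h import crop
t=cv2.imread("pics/top0.png")
a=crop(t,295,165,90,90,4.4);b=crop(t,385,145,100,140,4);c=crop(t,205,175,70,70,4.4)
W=np.zeros((600,800,3),np.uint8);W[:396,:396]=a;W[:560,400:]=b;
cc=crop(t,212,178,60,60,3.3);W[398:398+198,:198]=cc
cv2.imwrite("pics/crop1.png",W)
E
```

```text
(no output)
```

View pics/crop1.png

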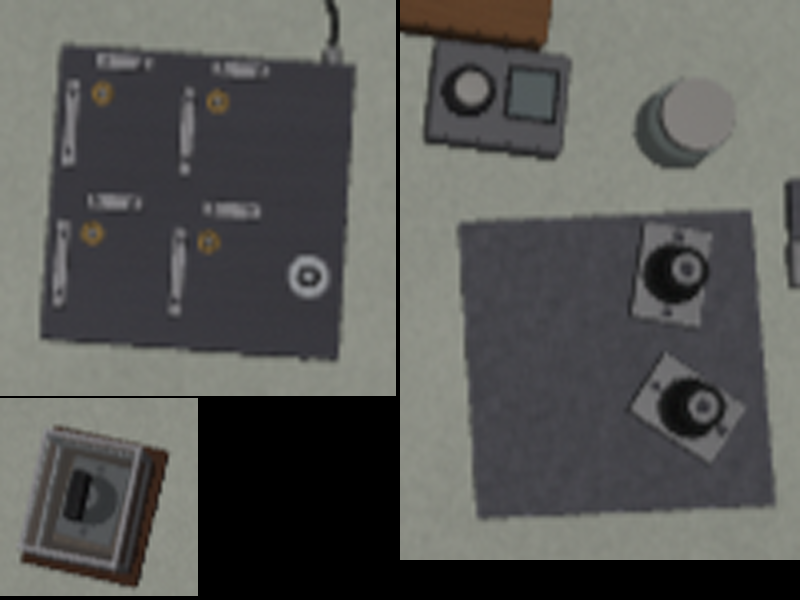

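The crop shows short fences at the top of each nest and long fences at the left, so the pallet axes are roughly the world axes. The reference nest is bottom right. I'll measure everything from this.

```bash
cat > m1.py <<'E'
from h import *
t=cv2.imread("pics/top0.png"); hsv=cv2.cvtColor(t,cv2.COLOR_BGR2HSV); g=cv2.cvtColor(t,cv2.COLOR_BGR2GRAY)
np.set_printoptions(precision=4,suppress=True)
K,T=cam("top"); print("cam pos",-T[:3,:3].T@T[:3,3])
def best(mask,x,y,w,h,close=0):
    m=np.zeros_like(mask); m[y:y+h,x:x+w]=mask[y:y+h,x:x+w]
    if close: m=cv2.morphologyEx(m,cv2.MORPH_CLOSE,np.ones((close,close),np.uint8))
    return max(cv2.findContours(m,cv2.RETR_EXTERNAL,cv2.CHAIN_APPROX_NONE)[0],key=cv2.contourArea)
def rectw(c,z):
    w=ray("top",cv2.convexHull(c).reshape(-1,2),z)[:,:2]*1000
    r=cv2.minAreaRect(w.astype(np.float32)); return r
dark=((g<85)*255).astype(np.uint8)
print("bg",g[300,400],g[190,320],g[230,415],"flange",g[207,447:451])
c=best(dark,298,165,85,88,3); print("pallet",rectw(c,.02))
for nm,b in(("s1",(440,192,30,38)),("s2",(436,230,36,38))):
    br=((g>115)*255).astype(np.uint8); c=best(br,*b,3); print(nm,rectw(c,.019),proj("top",[0,0,0])[0])
# pins (orange), datum
o=cv2.inRange(hsv,(10,90,60),(28,255,255)); o[:, :295]=0;o[:,380:]=0;o[:170]=0;o[255:]=0
n,l,s,ce=cv2.connectedComponentsWithStats(cv2.dilate(o,np.ones((2,2),np.uint8)))
for i in range(1,n):
    if s[i,4]>3: print("pin",s[i],ray("top",ce[i],.02)[0])
d=np.zeros_like(g); d[218:240,356:376]=(g[218:240,356:376]>130)*255; M=cv2.moments(d,True); print("datum",ray("top",[M['m10']/M['m00'],M['m01']/M['m00']],.02))
print("datum crop", (365,228),ray("top",(365,228),.02))
c=best(cv2.inRange(hsv,(0,100,30),(15,255,200)),212,178,60,60,9); print("stand",rectw(c,.01))
hd=best(((g<45)*255).astype(np.uint8),225,195,28,30); print("handle",rectw(hd,.134),cv2.boundingRect(hd))
k=best(((g>125)*255).astype(np.uint8),392,160,18,16);(u,v),r=cv2.minEnclosingCircle(k);print("button",u,v,r,ray("top",(u,v),.045))
E
python3 m1.py
```

```text
cam pos [0.3455 0.0883 1.8173]
bg 137 57 72 flange [100  81  41  25]
pallet ((529.1954956054688, 4.148078918457031), (235.56314086914062, 242.63673400878906), 84.98554229736328)
s1 ((574.5855712890625, -399.3927001953125), (102.34136962890625, 17.675376892089844), 89.00081634521484) [344.2994 365.0912]
s2 ((392.1322326660156, -357.005126953125), (0.0, 0.0), 0.0) [344.2994 365.0912]
pin [316 184   6   6  29] [0.6115 0.0771 0.02  ]
pin [342 186   6   6  30] [ 0.603  -0.0143  0.02  ]
pin [314 215   5   6  26] [0.5013 0.0872 0.02  ]
pin [340 217   6   7  31] [ 0.4919 -0.0042  0.02  ]
datum [[ 0.4595 -0.104   0.02  ]]
datum crop (365, 228) [[ 0.4627 -0.0821  0.02  ]]
stand ((532.3532104492188, 350.6672668457031), (121.86988067626953, 145.14273071289062), 76.45339965820312)
handle ((530.2963256835938, 351.0438537597656), (19.909313201904297, 48.280418395996094), 78.8282470703125) (231, 200, 9, 16)
button 402.21429443359375 167.2142791748047 2.525479793548584 [[ 0.67   -0.2153  0.045 ]]
```

Pallet yaw is about -5.2°, with nest pitch 110 x 92 mm. Next: sample masks and a two-view check of the button.

```bash
cat > m2.py <<'E'
from h import *
t=cv2.imread("pics/top0.png"); g=cv2.cvtColor(t,cv2.COLOR_BGR2GRAY)
np.set_printoptions(precision=4,suppress=True)
def samp(g,x,y,w,h,zu=.003,th=92):
    m=np.zeros_like(g); m[y:y+h,x:x+w]=(g[y:y+h,x:x+w]>th)*255
    n,l,s,c=cv2.connectedComponentsWithStats(m); keep=(l==1+np.argmax(s[1:,4]))
    pts=np.argwhere(keep)[:,::-1]
    w_=ray("top",pts,zu+.016)[:,:2]*1000; r=cv2.minAreaRect(w_.astype(np.float32)); return r
print("s1",samp(g,438,196,28,34)); print("s2",samp(g,438,231,38,34))
s=cv2.imread("pics/scene0.png")
for z in(.03,.04,.05,.06): print(z,proj("scene",ray("top",(401.9,167.4),z)),ray("top",(401.9,167.4),z))
W=np.zeros((400,800,3),np.uint8); W[:400]=crop(s,200,130,100,50,8)[:400]
W2=crop(s,200,165,80,45,10); cv2.imwrite("pics/crop2.png",W2)
E
python3 m2.py
```

```text
s1 ((484.56951904296875, -384.3484802246094), (58.374839782714844, 30.107189178466797), 81.34468841552734)
s2 ((406.65814208984375, -377.88031005859375), (34.64746856689453, 57.84648132324219), 55.58848571777344)
0.03 [[242.2978 192.3555]] [[ 0.6721 -0.2168  0.03  ]]
0.04 [[242.5642 190.8172]] [[ 0.6703 -0.2151  0.04  ]]
0.05 [[242.8329 189.2655]] [[ 0.6685 -0.2134  0.05  ]]
0.06 [[243.104  187.7002]] [[ 0.6667 -0.2117  0.06  ]]
```

View pics/crop2.png

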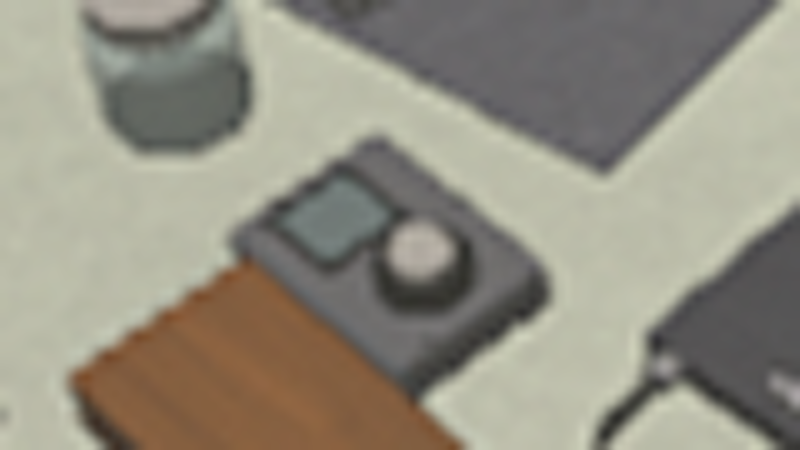

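The cap sits at scene pixel (242,190), giving a height of about 45 mm and a button position of (0.669, -0.214). I'll start with the cover.

```bash
cat >> h.py <<'E'
from scipy.spatial.transform import Rotation as Ro
def plan(x,y,z,yawy,show=True):
    """tool-frame shift (mm) and turn to TCP x,y,z (m), tool y axis at yawy deg (mod 180), pointing down"""
    s=bot.read_state(); R=np.array(s["tcp_rot"]); p=np.array(s["position"])
    cur=np.degrees(np.arctan2(R[1,1],R[0,1])); d=(yawy-cur+90)%180-90; a=np.radians(cur+d)
    yv=np.array([np.cos(a),np.sin(a),0]); zv=np.array([0,0,-1.]); Rt=np.c_[np.cross(yv,zv),yv,zv]
    print("xyz",np.round(R.T@(np.array([x,y,z])-p)*1000,1),"rot",np.round(Ro.from_matrix(R.T@Rt).as_rotvec(),4),"j6 %.0f dyaw %.1f"%(s["joint_positions"][5],d))
E
python3 - <<'E'
from h import *
np.set_printoptions(precision=4,suppress=True)
print(ray("top",[(202,273),(188,213),(265,262),(270,150)],0.0))
t=cv2.imread("pics/top0.png"); g=cv2.cvtColor(t,cv2.COLOR_BGR2GRAY)
m=np.zeros_like(g);m[188:238,218:266]=(g[188:238,218:266]>150)*255
print(cv2.minAreaRect(ray("top",np.argwhere(m)[:,::-1],.104)[:,:2].astype(np.float32)*1000), m.sum()//255)
plan(.5305,.351,.200,78)
E
```

```text
[[0.318  0.4858 0.    ]
 [0.5278 0.5372 0.    ]
 [0.3519 0.2673 0.    ]
 [0.7489 0.2476 0.    ]]
((0.0, 0.0), (0.0, 0.0), 0.0) 0
xyz [-356.9  -97.7   29.7] rot [-0.0019 -0.0005 -0.1814] j6 -10 dyaw 10.4
```

```bash
python3 -m handwheel '[{"delta_rot":[0,0,-0.06],"xyz":[-50,-14,4],"hand":-1},{"delta_rot":[0,0,-0.12],"xyz":[-110,-30,9],"hand":-1},{"delta_rot":[0,0,-0.18],"xyz":[-170,-46,14],"hand":-1},{"delta_rot":[-0.002,0,-0.181],"xyz":[-230,-63,19],"hand":-1},{"delta_rot":[-0.002,0,-0.181],"xyz":[-290,-80,24],"hand":-1}]' && python3 -m handwheel '[{"delta_rot":[0,0,0],"xyz":[-38,-10,4],"hand":-1},{"delta_rot":[0,0,0],"xyz":[-60,-16,6],"hand":-1},{"delta_rot":[0,0,0],"xyz":[-66,-17,6],"hand":-1},{"delta_rot":[0,0,0],"xyz":[-66,-17,6],"hand":-1},{"delta_rot":[0,0,0],"xyz":[-66,-17,6],"hand":-1}]'; python3 - <<'E'
from h import *
cv2.imwrite("pics/t1.png",crop(grab("top"),190,160,110,100,6)[:,:,::-1]); plan(.5305,.351,.116,78)
E
```

```text
time_s: 0.72
position: [0.4768, 0.392, 0.206]
tcp_rot: [[-0.978, 0.208, -0.0], [0.208, 0.978, 0.002], [0.0, 0.002, -1.0]]
force: [-0.3, 0.4, 0.0]
opening: 1.002
grasp_force: 0.0
time_s: 1.35
position: [0.5351, 0.3642, 0.2007]
tcp_rot: [[-0.978, 0.206, -0.0], [0.206, 0.978, 0.002], [0.001, 0.002, -1.0]]
force: [0.1, -0.4, -0.3]
opening: 1.001
grasp_force: 0.0
xyz [  1.8 -14.1  84.7] rot [ 0.002  -0.0003  0.0017] j6 -54 dyaw -0.1
```

```bash
python3 -m handwheel '[{"delta_rot":[0,0,0],"xyz":[2,-14,20],"hand":-1},{"delta_rot":[0,0,0],"xyz":[2,-14,50],"hand":-1},{"delta_rot":[0,0,0],"xyz":[2,-14,75],"hand":-1},{"delta_rot":[0,0,0],"xyz":[2,-14,85],"hand":-1},{"delta_rot":[0,0,0],"xyz":[2,-14,85],"hand":-1}]' && python3 -m handwheel '[{"delta_rot":[0,0,0],"xyz":[0,0,0],"hand":1},{"delta_rot":[0,0,0],"xyz":[0,0,0],"hand":1},{"delta_rot":[0,0,0],"xyz":[0,0,0],"hand":1},{"delta_rot":[0,0,0],"xyz":[0,0,0],"hand":1},{"delta_rot":[0,0,0],"xyz":[0,0,0],"hand":1}]'  && python3 -m handwheel '[{"delta_rot":[0,0,0],"xyz":[0,0,0],"hand":1},{"delta_rot":[0,0,0],"xyz":[0,0,-5],"hand":1},{"delta_rot":[0,0,0],"xyz":[0,0,-10],"hand":1},{"delta_rot":[0,0,0],"xyz":[0,0,-20],"hand":1},{"delta_rot":[0,0,0],"xyz":[0,0,-20],"hand":1}]'
```

```text
time_s: 2.02
position: [0.5312, 0.3504, 0.1152]
tcp_rot: [[-0.978, 0.207, -0.0], [0.207, 0.978, 0.002], [0.001, 0.001, -1.0]]
force: [0.0, -0.1, 0.5]
opening: 1.0
grasp_force: 0.0
time_s: 2.65
position: [0.5318, 0.35, 0.1156]
tcp_rot: [[-0.978, 0.208, 0.001], [0.208, 0.978, 0.002], [-0.0, 0.002, -1.0]]
force: [-0.1, 0.2, 0.4]
opening: 0.521
grasp_force: 0.0
time_s: 3.28
position: [0.5322, 0.3502, 0.1364]
tcp_rot: [[-0.978, 0.208, 0.002], [0.208, 0.978, 0.002], [-0.002, 0.003, -1.0]]
force: [-0.0, -0.0, -3.4]
opening: 0.183
grasp_force: 30.0
```

```bash
python3 -m handwheel '[{"delta_rot":[0,0,0],"xyz":[0,0,-20],"hand":1},{"delta_rot":[0,0,0],"xyz":[0,0,-45],"hand":1},{"delta_rot":[0,0,0],"xyz":[0,0,-75],"hand":1},{"delta_rot":[0,0,0],"xyz":[0,0,-95],"hand":1},{"delta_rot":[0,0,0],"xyz":[0,0,-100],"hand":1}]'; python3 - <<'E'
from h import *
im=grab("top");cv2.imwrite("pics/t2.png",crop(im,195,165,130,120,5)[:,:,::-1]); plan(.37,.225,.235,78)
E
```

```text
time_s: 3.9
position: [0.5323, 0.35, 0.2368]
tcp_rot: [[-0.978, 0.208, 0.003], [0.208, 0.978, 0.003], [-0.002, 0.003, -1.0]]
force: [-0.3, -0.2, -3.1]
opening: 0.18
grasp_force: 30.0
xyz [ 132.4 -155.9    0.8] rot [ 0.0029  0.0015 -0.0004] j6 -55 dyaw 0.0
```

View pics/t2.png

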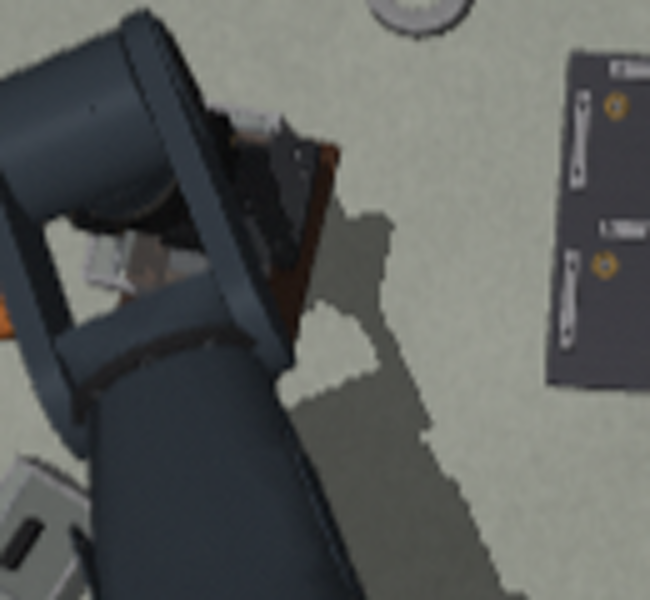

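The arm hides the stand, but the bench between the stand and the pallet is clear. I'll move the cover there and lower it.

```bash
python3 -m handwheel '[{"delta_rot":[0,0,0],"xyz":[20,-24,0],"hand":1},{"delta_rot":[0,0,0],"xyz":[55,-65,0],"hand":1},{"delta_rot":[0,0,0],"xyz":[90,-106,0],"hand":1},{"delta_rot":[0,0,0],"xyz":[120,-142,0],"hand":1},{"delta_rot":[0,0,0],"xyz":[132,-156,0],"hand":1}]' && python3 -m handwheel '[{"delta_rot":[0,0,0],"xyz":[0,0,20],"hand":1},{"delta_rot":[0,0,0],"xyz":[0,0,60],"hand":1},{"delta_rot":[0,0,0],"xyz":[0,0,95],"hand":1},{"delta_rot":[0,0,0],"xyz":[0,0,112],"hand":1},{"delta_rot":[0,0,0],"xyz":[0,0,116],"hand":1}]' && python3 -m handwheel '[{"delta_rot":[0,0,0],"xyz":[0,0,2],"hand":1},{"delta_rot":[0,0,0],"xyz":[0,0,4],"hand":1},{"delta_rot":[0,0,0],"xyz":[0,0,4],"hand":1},{"delta_rot":[0,0,0],"xyz":[0,0,4],"hand":1},{"delta_rot":[0,0,0],"xyz":[0,0,4],"hand":1}]'
```

```text
time_s: 4.58
position: [0.3659, 0.2229, 0.2339]
tcp_rot: [[-0.978, 0.209, -0.005], [0.209, 0.978, 0.0], [0.005, -0.001, -1.0]]
force: [1.0, -0.0, -2.8]
opening: 0.18
grasp_force: 30.0
time_s: 5.2
position: [0.3689, 0.2245, 0.1176]
tcp_rot: [[-0.978, 0.208, -0.003], [0.208, 0.978, 0.001], [0.004, -0.0, -1.0]]
force: [-0.6, 1.0, -2.7]
opening: 0.179
grasp_force: 30.0
time_s: 5.82
position: [0.3703, 0.225, 0.1154]
tcp_rot: [[-0.978, 0.208, 0.001], [0.208, 0.978, 0.002], [-0.001, 0.002, -1.0]]
force: [-0.5, -0.3, -3.4]
opening: 0.184
grasp_force: 30.0
```

```bash
python3 -m handwheel '[{"delta_rot":[0,0,0],"xyz":[0,0,1],"hand":1},{"delta_rot":[0,0,0],"xyz":[0,0,2],"hand":1},{"delta_rot":[0,0,0],"xyz":[0,0,3],"hand":1},{"delta_rot":[0,0,0],"xyz":[0,0,4],"hand":1},{"delta_rot":[0,0,0],"xyz":[0,0,4],"hand":1}]' && python3 -m handwheel '[{"delta_rot":[0,0,0],"xyz":[0,0,1],"hand":1},{"delta_rot":[0,0,0],"xyz":[0,0,2],"hand":1},{"delta_rot":[0,0,0],"xyz":[0,0,3],"hand":1},{"delta_rot":[0,0,0],"xyz":[0,0,3],"hand":1},{"delta_rot":[0,0,0],"xyz":[0,0,3],"hand":1}]'
```

```text
time_s: 6.45
position: [0.3707, 0.226, 0.1142]
tcp_rot: [[-0.978, 0.209, 0.004], [0.209, 0.978, 0.004], [-0.003, 0.005, -1.0]]
force: [-5.4, 1.9, 31.3]
opening: 0.176
grasp_force: 30.0
time_s: 7.08
position: [0.3714, 0.2258, 0.1127]
tcp_rot: [[-0.978, 0.208, 0.006], [0.208, 0.978, 0.004], [-0.005, 0.005, -1.0]]
force: [-7.2, 0.1, 44.0]
opening: 0.184
grasp_force: 30.1
```

```bash
python3 -m handwheel '[{"delta_rot":[0,0,0],"xyz":[0,0,-2],"hand":-1},{"delta_rot":[0,0,0],"xyz":[0,0,-2],"hand":-1},{"delta_rot":[0,0,0],"xyz":[0,0,-4],"hand":-1},{"delta_rot":[0,0,0],"xyz":[0,0,-20],"hand":-1},{"delta_rot":[0,0,0],"xyz":[0,0,-60],"hand":-1}]' && python3 -m handwheel '[{"delta_rot":[0,0,0],"xyz":[0,-30,-40],"hand":-1},{"delta_rot":[0,0,0],"xyz":[0,-60,-80],"hand":-1},{"delta_rot":[0,0,0],"xyz":[0,-120,-90],"hand":-1},{"delta_rot":[0,0,0],"xyz":[0,-180,-90],"hand":-1},{"delta_rot":[0,0,0],"xyz":[0,-180,-90],"hand":-1}]'; python3 - <<'E'
from h import *
im=grab("top");s=grab("scene"); cv2.imwrite("pics/top2.png",im[:,:,::-1]);cv2.imwrite("pics/sc2.png",s[:,:,::-1])
W=np.zeros((600,800,3),np.uint8);W[:480,:360]=crop(im,212,178,60,80,6);W[:480,360:]=crop(im,425,190,55,60,8)[:480,:440]
cv2.imwrite("pics/crop3.png",W[:,:,::-1])
E
```

```text
time_s: 7.7
position: [0.3688, 0.2243, 0.167]
tcp_rot: [[-0.978, 0.209, -0.005], [0.209, 0.978, 0.0], [0.005, -0.001, -1.0]]
force: [0.1, -0.2, -0.3]
opening: 0.667
grasp_force: 0.0
time_s: 8.32
position: [0.3321, 0.0451, 0.2577]
tcp_rot: [[-0.976, 0.217, -0.0], [0.217, 0.976, 0.001], [0.0, 0.001, -1.0]]
force: [-0.3, -0.3, 0.1]
opening: 0.998
grasp_force: 0.0
```

View pics/crop3.png

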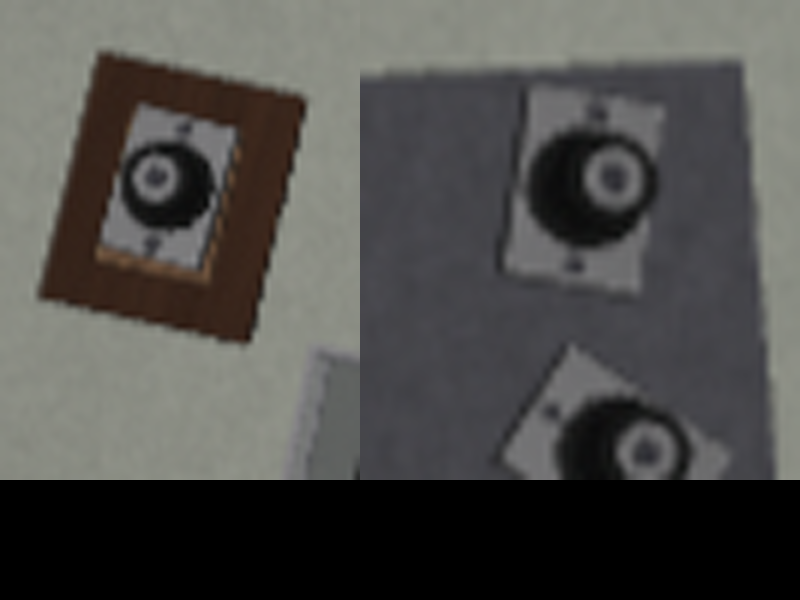

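The reference stands on the cork at about (238,210), tilted the same way as the stand. Both samples are clear on the mat. Measuring all three.

```bash
cat > m3.py <<'E'
from h import *
import sys
def part(im,x,y,w,h,zu,th=92,sat=60):
    hsv=cv2.cvtColor(im,cv2.COLOR_RGB2HSV); m=np.zeros(im.shape[:2],np.uint8)
    m[y:y+h,x:x+w]=((hsv[y:y+h,x:x+w,2]>th)&(hsv[y:y+h,x:x+w,1]<sat))*255
    n,l,s,c=cv2.connectedComponentsWithStats(m,connectivity=8); pts=np.argwhere(m)[:,::-1][[s[l[p[0],p[1]],4]>6 for p in np.argwhere(m)]]
    # pixel square corners, shrink back by half pixel via centres + 1px size correction
    W=ray("top",pts,zu+.016)[:,:2]*1000; (c,d,a)=cv2.minAreaRect(W.astype(np.float32)); px=1000*1.75/518
    long=a if d[0]>d[1] else a+90
    print("part c",np.round(c,1),"dims+1px",np.round(np.array(d)+px*.8,1),"long axis yaw %.1f"%((long+90)%180-90)); return c,(long+90)%180-90
if __name__=="__main__":
    im=cv2.imread("pics/top2.png")[:,:,::-1]
    part(im,224,192,32,38,.018); part(im,440,196,29,34,.003); part(im,440,231,36,34,.003)
    hsv=cv2.cvtColor(im,cv2.COLOR_RGB2HSV); m=cv2.inRange(hsv,(0,90,20),(22,255,220)); m[:, :212]=0; m[:,272:]=0; m[:175]=0; m[240:]=0
    c=max(cv2.findContours(m,0,cv2.CHAIN_APPROX_NONE)[0],key=cv2.contourArea); print("stand",cv2.minAreaRect(ray("top",c.reshape(-1,2),.010)[:,:2].astype(np.float32)*1000))
    plan(.532,.351,.20,77)
E
python3 m3.py
```

```text
part c [542.2 370.3] dims+1px [99.5 88.7] long axis yaw 73.6
part c [ 516.7 -396.3] dims+1px [101.1 107.9] long axis yaw -1.0
part c [ 393.4 -397.6] dims+1px [85.3 61.1] long axis yaw 54.9
stand ((532.2991333007812, 350.853271484375), (122.68799591064453, 145.6617889404297), 76.52059173583984)
xyz [-131.   338.2   58.3] rot [ 0.0024 -0.0007  0.0138] j6 -89 dyaw -0.8
```

```bash
python3 - <<'E'
from m3 import *
im=cv2.imread("pics/top2.png")[:,:,::-1]
part(im,228,194,25,30,.018); part(im,441,200,25,29,.003)
E
```

```text
part c [536.  351.9] dims+1px [61.5 87. ] long axis yaw -15.7
part c [ 509.8 -389.4] dims+1px [60.9 84.5] long axis yaw -11.7
```

```bash
python3 - <<'E'
from h import *
plan(.535,.352,.12,75.5)
E
python3 -m handwheel '[{"delta_rot":[0,0,0.015],"xyz":[-20,55,0],"hand":-1},{"delta_rot":[0,0,0.03],"xyz":[-45,115,0],"hand":-1},{"delta_rot":[0,0,0.04],"xyz":[-70,175,0],"hand":-1},{"delta_rot":[0,0,0.04],"xyz":[-95,235,10],"hand":-1},{"delta_rot":[0,0,0.04],"xyz":[-115,290,40],"hand":-1}]'; python3 - <<'E'
from h import *
plan(.535,.352,.03,75.5)
E
```

```text
xyz [-133.7  339.6  138.3] rot [ 0.0024 -0.0007  0.04  ] j6 -89 dyaw -2.3
time_s: 9.05
position: [0.5011, 0.3052, 0.2231]
tcp_rot: [[-0.97, 0.242, 0.004], [0.242, 0.97, 0.003], [-0.003, 0.004, -1.0]]
force: [0.8, 0.2, 0.5]
opening: 1.002
grasp_force: 0.0
xyz [-21.   52.8 193.3] rot [0.0041 0.0028 0.0083] j6 -56 dyaw -0.5
```

```bash
python3 -m handwheel '[{"delta_rot":[0,0,0],"xyz":[-12,35,15],"hand":-1},{"delta_rot":[0,0,0],"xyz":[-19,50,45],"hand":-1},{"delta_rot":[0,0,0],"xyz":[-19,50,90],"hand":-1},{"delta_rot":[0,0,0],"xyz":[-19,50,95],"hand":-1},{"delta_rot":[0,0,0],"xyz":[-19,50,95],"hand":-1}]'; python3 - <<'E'
from h import *
plan(.535,.352,.03,75.5)
E
```

```text
time_s: 9.68
position: [0.5303, 0.3453, 0.1281]
tcp_rot: [[-0.97, 0.245, -0.0], [0.245, 0.97, 0.002], [0.001, 0.002, -1.0]]
force: [0.5, -0.4, 0.1]
opening: 0.998
grasp_force: 0.0
xyz [-3.   7.5 98.1] rot [ 0.0017 -0.0005  0.0055] j6 -53 dyaw -0.3
```

```bash
python3 -m handwheel '[{"delta_rot":[0,0,0],"xyz":[-3,7,0],"hand":-1},{"delta_rot":[0,0,0],"xyz":[-3,7,30],"hand":-1},{"delta_rot":[0,0,0],"xyz":[-3,7,70],"hand":-1},{"delta_rot":[0,0,0],"xyz":[-3,7,94],"hand":-1},{"delta_rot":[0,0,0],"xyz":[-3,7,97],"hand":-1}]' && python3 -m handwheel '[{"delta_rot":[0,0,0],"xyz":[0,0,0],"hand":0},{"delta_rot":[0,0,0],"xyz":[0,0,0],"hand":1},{"delta_rot":[0,0,0],"xyz":[0,0,0],"hand":1},{"delta_rot":[0,0,0],"xyz":[0,0,0],"hand":1},{"delta_rot":[0,0,0],"xyz":[0,0,0],"hand":1}]'
```

```text
time_s: 10.3
position: [0.5359, 0.3502, 0.0311]
tcp_rot: [[-0.969, 0.247, 0.0], [0.247, 0.969, 0.002], [0.0, 0.002, -1.0]]
force: [0.7, 0.1, 0.8]
opening: 1.002
grasp_force: 0.0
time_s: 10.92
position: [0.5362, 0.3501, 0.0322]
tcp_rot: [[-0.969, 0.247, 0.002], [0.247, 0.969, 0.002], [-0.001, 0.003, -1.0]]
force: [0.4, -1.2, 4.7]
opening: 0.688
grasp_force: 29.9
```

```bash
python3 -m handwheel '[{"delta_rot":[0,0,0],"xyz":[0,0,0],"hand":-0.8},{"delta_rot":[0,0,0],"xyz":[0,0,0],"hand":-0.8},{"delta_rot":[0,0,0],"xyz":[0,0,-10],"hand":-0.8},{"delta_rot":[0,0,0],"xyz":[0,0,-20],"hand":-0.8},{"delta_rot":[0,0,0],"xyz":[0,0,-20],"hand":0}]' && python3 -m handwheel '[{"delta_rot":[0,0,0],"xyz":[0,0,0],"hand":1},{"delta_rot":[0,0,0],"xyz":[0,0,0],"hand":1},{"delta_rot":[0,0,0],"xyz":[0,0,0],"hand":1},{"delta_rot":[0,0,0],"xyz":[0,0,0],"hand":1},{"delta_rot":[0,0,0],"xyz":[0,0,0],"hand":1}]' && python3 -m handwheel '[{"delta_rot":[0,0,0],"xyz":[0,0,0],"hand":1},{"delta_rot":[0,0,0],"xyz":[0,0,-15],"hand":1},{"delta_rot":[0,0,0],"xyz":[0,0,-45],"hand":1},{"delta_rot":[0,0,0],"xyz":[0,0,-85],"hand":1},{"delta_rot":[0,0,0],"xyz":[0,0,-120],"hand":1}]'; python3 - <<'E'
from h import *
plan(.466,-.018,.15,84.8)
E
```

```text
time_s: 11.55
position: [0.5366, 0.3505, 0.0526]
tcp_rot: [[-0.969, 0.247, 0.003], [0.247, 0.969, 0.003], [-0.002, 0.004, -1.0]]
force: [-0.9, -0.1, -0.4]
opening: 0.847
grasp_force: 0.0
time_s: 12.18
position: [0.5356, 0.3501, 0.0509]
tcp_rot: [[-0.969, 0.247, 0.0], [0.247, 0.969, 0.002], [0.0, 0.002, -1.0]]
force: [1.1, 0.2, -1.4]
opening: 0.454
grasp_force: 30.0
time_s: 12.8
position: [0.5349, 0.3494, 0.1724]
tcp_rot: [[-0.969, 0.247, -0.001], [0.247, 0.969, 0.001], [0.001, 0.001, -1.0]]
force: [0.4, 0.3, -4.9]
opening: 0.45
grasp_force: 30.0
xyz [ -24.1 -373.    22. ] rot [ 0.0011 -0.0008 -0.159 ] j6 -53 dyaw 9.1
```

```bash
python3 -m handwheel '[{"delta_rot":[0,0,-0.03],"xyz":[-2,-30,0],"hand":1},{"delta_rot":[0,0,-0.06],"xyz":[-5,-85,0],"hand":1},{"delta_rot":[0,0,-0.1],"xyz":[-9,-140,0],"hand":1},{"delta_rot":[0,0,-0.14],"xyz":[-12,-195,0],"hand":1},{"delta_rot":[0,0,-0.159],"xyz":[-16,-250,0],"hand":1}]' && python3 - <<'E'
from h import *
plan(.465,-.018,.13,84.8)
E
```

```text
time_s: 13.42
position: [0.4881, 0.102, 0.1711]
tcp_rot: [[-0.996, 0.089, -0.0], [0.089, 0.996, 0.002], [0.0, 0.002, -1.0]]
force: [1.1, -1.1, -5.9]
opening: 0.453
grasp_force: 30.0
xyz [  12.3 -121.6   40.9] rot [ 0.0016 -0.0002  0.0013] j6 -86 dyaw -0.1
```

```bash
python3 -m handwheel '[{"delta_rot":[0,0,0],"xyz":[5,-45,0],"hand":1},{"delta_rot":[0,0,0],"xyz":[10,-85,0],"hand":1},{"delta_rot":[0,0,0],"xyz":[12,-110,15],"hand":1},{"delta_rot":[0,0,0],"xyz":[12,-119,35],"hand":1},{"delta_rot":[0,0,0],"xyz":[12,-119,41],"hand":1}]' && python3 -m handwheel '[{"delta_rot":[0,0,0],"xyz":[0,0,0],"hand":1},{"delta_rot":[0,0,0],"xyz":[0,0,0],"hand":1},{"delta_rot":[0,0,0],"xyz":[0,0,20],"hand":1},{"delta_rot":[0,0,0],"xyz":[0,0,30],"hand":1},{"delta_rot":[0,0,0],"xyz":[0,0,30],"hand":1}]' ; python3 - <<'E'
from h import *
im=grab("scene"); cv2.imwrite("pics/c4.png",crop(im,250,150,110,90,7)[:,:,::-1])
plan(.465,-.018,.055,84.8)
E
```

```text
time_s: 14.05
position: [0.4655, -0.0142, 0.129]
tcp_rot: [[-0.996, 0.092, -0.002], [0.092, 0.996, 0.003], [0.002, 0.002, -1.0]]
force: [0.1, -0.2, -5.1]
opening: 0.455
grasp_force: 30.0
time_s: 14.68
position: [0.4662, -0.0133, 0.0992]
tcp_rot: [[-0.996, 0.09, -0.001], [0.09, 0.996, 0.002], [0.001, 0.002, -1.0]]
force: [0.0, 1.4, -5.9]
opening: 0.449
grasp_force: 30.0
xyz [ 1.2 -4.8 44.5] rot [0.002  0.0001 0.0004] j6 -100 dyaw -0.0
```

View pics/c4.png

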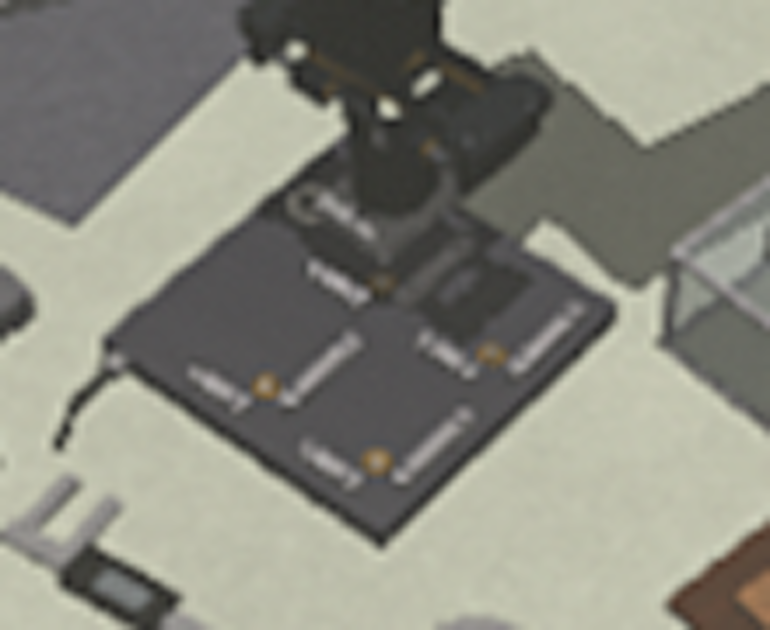

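The part hangs over the reference nest, square to the fences and with the corner free. Now I'll lower it with a few millimetres of clearance to both fences.

```bash
python3 -m handwheel '[{"delta_rot":[0,0,0],"xyz":[1,-5,0],"hand":1},{"delta_rot":[0,0,0],"xyz":[1,-5,15],"hand":1},{"delta_rot":[0,0,0],"xyz":[1,-5,30],"hand":1},{"delta_rot":[0,0,0],"xyz":[1,-5,38],"hand":1},{"delta_rot":[0,0,0],"xyz":[1,-5,41],"hand":1}]' && python3 -m handwheel '[{"delta_rot":[0,0,0],"xyz":[0,0,1],"hand":1},{"delta_rot":[0,0,0],"xyz":[0,0,2],"hand":1},{"delta_rot":[0,0,0],"xyz":[0,0,3],"hand":1},{"delta_rot":[0,0,0],"xyz":[0,0,3],"hand":1},{"delta_rot":[0,0,0],"xyz":[0,0,3],"hand":1}]'
```

```text
time_s: 15.35
position: [0.4653, -0.0187, 0.0584]
tcp_rot: [[-0.996, 0.091, 0.001], [0.091, 0.996, 0.002], [-0.0, 0.002, -1.0]]
force: [0.9, -0.2, -6.4]
opening: 0.451
grasp_force: 30.0
time_s: 15.98
position: [0.4654, -0.0186, 0.0556]
tcp_rot: [[-0.996, 0.091, 0.001], [0.091, 0.996, 0.002], [-0.001, 0.002, -1.0]]
force: [-0.7, -1.1, -5.7]
opening: 0.45
grasp_force: 30.0
```

```bash
python3 -m handwheel '[{"delta_rot":[0,0,0],"xyz":[0,0,1],"hand":1},{"delta_rot":[0,0,0],"xyz":[0,0,2],"hand":1},{"delta_rot":[0,0,0],"xyz":[0,0,2],"hand":1},{"delta_rot":[0,0,0],"xyz":[0,0,2],"hand":1},{"delta_rot":[0,0,0],"xyz":[0,0,2],"hand":1}]' && python3 -m handwheel '[{"delta_rot":[0,0,0],"xyz":[0,0,1],"hand":1},{"delta_rot":[0,0,0],"xyz":[0,0,1],"hand":1},{"delta_rot":[0,0,0],"xyz":[0,0,1],"hand":1},{"delta_rot":[0,0,0],"xyz":[0,0,1],"hand":1},{"delta_rot":[0,0,0],"xyz":[0,0,1],"hand":1}]'
```

```text
time_s: 16.6
position: [0.4653, -0.0185, 0.0535]
tcp_rot: [[-0.996, 0.091, 0.001], [0.091, 0.996, 0.002], [-0.001, 0.002, -1.0]]
force: [0.3, -0.7, -5.5]
opening: 0.455
grasp_force: 30.0
time_s: 17.23
position: [0.4654, -0.0185, 0.0528]
tcp_rot: [[-0.996, 0.091, 0.001], [0.091, 0.996, 0.002], [-0.001, 0.002, -1.0]]
force: [-1.2, -0.5, 5.3]
opening: 0.451
grasp_force: 30.0
```

Contact with the plate. Now sliding +y to the long fence.

```bash
python3 -m handwheel '[{"delta_rot":[0,0,0],"xyz":[0,1,0],"hand":1},{"delta_rot":[0,0,0],"xyz":[0,2,0],"hand":1},{"delta_rot":[0,0,0],"xyz":[0,3,0],"hand":1},{"delta_rot":[0,0,0],"xyz":[0,3,0],"hand":1},{"delta_rot":[0,0,0],"xyz":[0,3,0],"hand":1}]' && python3 -m handwheel '[{"delta_rot":[0,0,0],"xyz":[0,1,0],"hand":1},{"delta_rot":[0,0,0],"xyz":[0,2,0],"hand":1},{"delta_rot":[0,0,0],"xyz":[0,2,0],"hand":1},{"delta_rot":[0,0,0],"xyz":[0,2,0],"hand":1},{"delta_rot":[0,0,0],"xyz":[0,2,0],"hand":1}]'
```

```text
time_s: 17.85
position: [0.466, -0.0168, 0.0529]
tcp_rot: [[-0.996, 0.089, 0.002], [0.089, 0.996, -0.0], [-0.002, 0.0, -1.0]]
force: [-1.5, -6.2, 6.0]
opening: 0.451
grasp_force: 30.0
time_s: 18.48
position: [0.4664, -0.0149, 0.0529]
tcp_rot: [[-0.996, 0.089, 0.002], [0.089, 0.996, -0.0], [-0.002, 0.0, -1.0]]
force: [-0.8, -6.0, 5.2]
opening: 0.452
grasp_force: 30.0
```

```bash
python3 -m handwheel '[{"delta_rot":[0,0,0],"xyz":[0,1,0],"hand":1},{"delta_rot":[0,0,0],"xyz":[0,2,0],"hand":1},{"delta_rot":[0,0,0],"xyz":[0,2,0],"hand":1},{"delta_rot":[0,0,0],"xyz":[0,2,0],"hand":1},{"delta_rot":[0,0,0],"xyz":[0,2,0],"hand":1}]' && python3 -m handwheel '[{"delta_rot":[0,0,0],"xyz":[0,1,0],"hand":1},{"delta_rot":[0,0,0],"xyz":[0,2,0],"hand":1},{"delta_rot":[0,0,0],"xyz":[0,2,0],"hand":1},{"delta_rot":[0,0,0],"xyz":[0,2,0],"hand":1},{"delta_rot":[0,0,0],"xyz":[0,2,0],"hand":1}]'
```

```text
time_s: 19.1
position: [0.4668, -0.0142, 0.053]
tcp_rot: [[-0.996, 0.087, 0.003], [0.087, 0.996, -0.002], [-0.003, -0.002, -1.0]]
force: [-1.5, -12.7, 4.6]
opening: 0.45
grasp_force: 30.0
time_s: 19.73
position: [0.4671, -0.0137, 0.0531]
tcp_rot: [[-0.996, 0.084, 0.003], [0.084, 0.996, -0.005], [-0.003, -0.004, -1.0]]
force: [-3.8, -18.2, 6.1]
opening: 0.45
grasp_force: 30.0
```

The force rises at y ≈ -0.014, so it's against the long fence. Now +x to the end fence.

```bash
python3 -m handwheel '[{"delta_rot":[0,0,0],"xyz":[-1,-2,0],"hand":1},{"delta_rot":[0,0,0],"xyz":[-2,-2,0],"hand":1},{"delta_rot":[0,0,0],"xyz":[-3,-2,0],"hand":1},{"delta_rot":[0,0,0],"xyz":[-4,-2,0],"hand":1},{"delta_rot":[0,0,0],"xyz":[-4,-2,0],"hand":1}]' && python3 -m handwheel '[{"delta_rot":[0,0,0],"xyz":[-1,0,0],"hand":1},{"delta_rot":[0,0,0],"xyz":[-2,0,0],"hand":1},{"delta_rot":[0,0,0],"xyz":[-3,0,0],"hand":1},{"delta_rot":[0,0,0],"xyz":[-3,0,0],"hand":1},{"delta_rot":[0,0,0],"xyz":[-3,0,0],"hand":1}]'&& python3 -m handwheel '[{"delta_rot":[0,0,0],"xyz":[-1,0,0],"hand":1},{"delta_rot":[0,0,0],"xyz":[-2,0,0],"hand":1},{"delta_rot":[0,0,0],"xyz":[-3,0,0],"hand":1},{"delta_rot":[0,0,0],"xyz":[-3,0,0],"hand":1},{"delta_rot":[0,0,0],"xyz":[-3,0,0],"hand":1}]'
```

```text
time_s: 20.35
position: [0.467, -0.014, 0.0529]
tcp_rot: [[-0.996, 0.085, -0.005], [0.085, 0.996, -0.001], [0.005, -0.002, -1.0]]
force: [-7.9, -13.6, 9.7]
opening: 0.451
grasp_force: 30.0
time_s: 20.98
position: [0.4671, -0.014, 0.0529]
tcp_rot: [[-0.996, 0.085, -0.011], [0.085, 0.996, -0.0], [0.011, -0.001, -1.0]]
force: [-13.5, -15.8, 14.6]
opening: 0.455
grasp_force: 30.0
time_s: 21.6
position: [0.4675, -0.0139, 0.0529]
tcp_rot: [[-0.996, 0.085, -0.016], [0.085, 0.996, 0.0], [0.016, -0.001, -1.0]]
force: [-16.7, -16.7, 18.6]
opening: 0.449
grasp_force: 30.0
```

```bash
python3 -m handwheel '[{"delta_rot":[0,0,0],"xyz":[0,-2,0],"hand":1},{"delta_rot":[0,0,0],"xyz":[0,-4,-1],"hand":1},{"delta_rot":[0,0,0],"xyz":[0,-4,-2],"hand":1},{"delta_rot":[0,0,0],"xyz":[0,-4,-3],"hand":1},{"delta_rot":[0,0,0],"xyz":[0,-4,-3],"hand":1}]'
```

```text
time_s: 22.22
position: [0.4702, -0.0153, 0.054]
tcp_rot: [[-0.996, 0.09, -0.011], [0.09, 0.996, 0.004], [0.011, 0.003, -1.0]]
force: [-5.1, -0.9, -5.2]
opening: 0.453
grasp_force: 30.0
```

```bash
python3 -m handwheel '[{"delta_rot":[0,0,0],"xyz":[-1,0,0],"hand":1},{"delta_rot":[0,0,0],"xyz":[-2,0,0],"hand":1},{"delta_rot":[0,0,0],"xyz":[-3,0,0],"hand":1},{"delta_rot":[0,0,0],"xyz":[-3,0,0],"hand":1},{"delta_rot":[0,0,0],"xyz":[-3,0,0],"hand":1}]' && python3 -m handwheel '[{"delta_rot":[0,0,0],"xyz":[0,0,0.5],"hand":1},{"delta_rot":[0,0,0],"xyz":[0,1,1],"hand":1},{"delta_rot":[0,0,0],"xyz":[0,2,1],"hand":1},{"delta_rot":[0,0,0],"xyz":[0,3,1],"hand":1},{"delta_rot":[0,0,0],"xyz":[0,3,1],"hand":1}]'
```

```text
time_s: 22.85
position: [0.4703, -0.0152, 0.054]
tcp_rot: [[-0.996, 0.089, -0.017], [0.089, 0.996, 0.005], [0.017, 0.004, -1.0]]
force: [-11.2, -3.0, -1.0]
opening: 0.453
grasp_force: 30.0
time_s: 23.48
position: [0.4701, -0.0146, 0.0535]
tcp_rot: [[-0.996, 0.087, -0.018], [0.087, 0.996, 0.002], [0.018, 0.0, -1.0]]
force: [-14.8, -13.6, 4.7]
opening: 0.451
grasp_force: 30.0
```

Both fences are now reached: x holds at 0.4702 and y at -0.0146 under load. I'll relax a little, press down, release and lift.

```bash
python3 -m handwheel '[{"delta_rot":[0,0,0],"xyz":[2,-1,0],"hand":1},{"delta_rot":[0,0,0],"xyz":[5,-2,1],"hand":1},{"delta_rot":[0,0,0],"xyz":[5,-2,1],"hand":1},{"delta_rot":[0,0,0],"xyz":[5,-2,1],"hand":0.2},{"delta_rot":[0,0,0],"xyz":[5,-2,1],"hand":-0.6}]' && python3 -m handwheel '[{"delta_rot":[0,0,0],"xyz":[0,0,0],"hand":-0.8},{"delta_rot":[0,0,0],"xyz":[0,0,-10],"hand":-0.8},{"delta_rot":[0,0,0],"xyz":[0,0,-40],"hand":-1},{"delta_rot":[0,0,0],"xyz":[0,0,-90],"hand":-1},{"delta_rot":[0,0,0],"xyz":[0,0,-150],"hand":-1}]' && python3 - <<'E'
from h import *
s=bot.read_state(); print(s["position"],s["joint_positions"])
im=grab("scene"); cv2.imwrite("pics/c5.png",crop(im,260,155,90,70,8)[:,:,::-1])
plan(.3934,-.3976,.2,54.9+90); plan(.5098,-.3894,.2,90-11.7)
E
```

```text
time_s: 24.1
position: [0.4732, -0.0152, 0.0533]
tcp_rot: [[-0.996, 0.091, 0.0], [0.091, 0.996, 0.002], [-0.0, 0.002, -1.0]]
force: [-0.2, 0.5, 0.0]
opening: 0.503
grasp_force: 0.0
time_s: 24.72
position: [0.4732, -0.0154, 0.2051]
tcp_rot: [[-0.996, 0.091, -0.0], [0.091, 0.996, 0.002], [0.0, 0.002, -1.0]]
force: [0.4, -0.5, 0.6]
opening: 0.983
grasp_force: 0.0
[ 0.47318067 -0.0153542   0.20512275] [ -15.49739005   20.80181087  104.91073421    0.15064256   54.32248389
 -100.38390271]
xyz [  50.  -387.3   12.1] rot [-0.0085  0.0133 -1.0482] j6 -100 dyaw 60.1
xyz [ -65.2 -368.7   13.8] rot [0.0002 0.0151 0.1142] j6 -100 dyaw -6.5
```

View pics/c5.png

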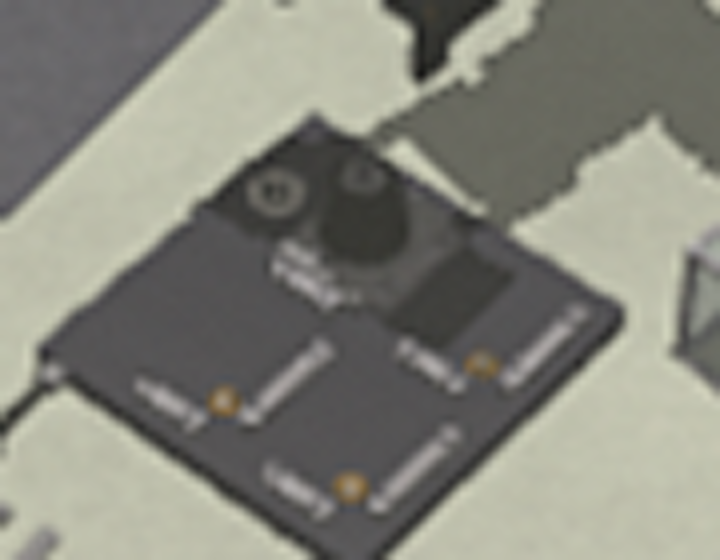

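The reference sits in its nest with the fence lines visible alongside it. On to sample 1, after re-checking where it is.

```bash
python3 - <<'E'
from m3 import *
im=grab("top"); part(im,441,200,25,29,.003); part(im,440,231,36,34,.003)
E
python3 -m handwheel '[{"delta_rot":[0,0,0.03],"xyz":[-8,-45,0],"hand":-1},{"delta_rot":[0,0,0.06],"xyz":[-18,-105,0],"hand":-1},{"delta_rot":[0,0,0.09],"xyz":[-29,-165,0],"hand":-1},{"delta_rot":[0,0,0.114],"xyz":[-40,-225,0],"hand":-1},{"delta_rot":[0,0,0.114],"xyz":[-50,-283,0],"hand":-1}]' && python3 -m handwheel '[{"delta_rot":[0,0,0],"xyz":[-5,-50,10],"hand":-1},{"delta_rot":[0,0,0],"xyz":[-5,-85,40],"hand":-1},{"delta_rot":[0,0,0],"xyz":[-5,-87,80],"hand":-1},{"delta_rot":[0,0,0],"xyz":[-5,-87,95],"hand":-1},{"delta_rot":[0,0,0],"xyz":[-5,-87,95],"hand":-1}]'; python3 - <<'E'
from h import *
plan(.510,-.389,.015,78.3)
E
```

```text
part c [ 510.1 -389.4] dims+1px [60.9 85.2] long axis yaw -11.7
part c [ 393.4 -397.6] dims+1px [85.3 61.1] long axis yaw 54.9
time_s: 25.45
position: [0.4975, -0.3038, 0.2028]
tcp_rot: [[-0.979, 0.204, 0.001], [0.204, 0.979, 0.002], [-0.001, 0.002, -1.0]]
force: [1.4, -0.3, 0.4]
opening: 1.0
grasp_force: 0.0
time_s: 26.08
position: [0.4844, -0.3867, 0.1067]
tcp_rot: [[-0.979, 0.203, -0.001], [0.203, 0.979, 0.004], [0.002, 0.004, -1.0]]
force: [-0.2, -0.2, -0.1]
opening: 1.0
grasp_force: 0.0
xyz [-25.7   2.6  91.7] rot [ 0.0038 -0.0021 -0.0001] j6 -127 dyaw 0.0
```

```bash
python3 -m handwheel '[{"delta_rot":[0,0,0],"xyz":[-15,2,0],"hand":-1},{"delta_rot":[0,0,0],"xyz":[-26,2,10],"hand":-1},{"delta_rot":[0,0,0],"xyz":[-26,2,40],"hand":-1},{"delta_rot":[0,0,0],"xyz":[-26,2,75],"hand":-1},{"delta_rot":[0,0,0],"xyz":[-26,2,91],"hand":-1}]' && python3 -m handwheel '[{"delta_rot":[0,0,0],"xyz":[0,0,0],"hand":0},{"delta_rot":[0,0,0],"xyz":[0,0,0],"hand":1},{"delta_rot":[0,0,0],"xyz":[0,0,0],"hand":1},{"delta_rot":[0,0,0],"xyz":[0,0,0],"hand":1},{"delta_rot":[0,0,0],"xyz":[0,0,0],"hand":1}]' && python3 -m handwheel '[{"delta_rot":[0,0,0],"xyz":[0,0,0],"hand":-0.8},{"delta_rot":[0,0,0],"xyz":[0,0,0],"hand":-0.8},{"delta_rot":[0,0,0],"xyz":[0,0,-10],"hand":-0.8},{"delta_rot":[0,0,0],"xyz":[0,0,-20],"hand":-0.8},{"delta_rot":[0,0,0],"xyz":[0,0,-20],"hand":0}]'
```

```text
time_s: 26.7
position: [0.5111, -0.3902, 0.0152]
tcp_rot: [[-0.979, 0.202, -0.0], [0.202, 0.979, 0.003], [0.001, 0.003, -1.0]]
force: [0.5, 0.5, 0.5]
opening: 0.996
grasp_force: 0.0
time_s: 27.32
position: [0.5114, -0.3916, 0.0181]
tcp_rot: [[-0.979, 0.203, 0.002], [0.203, 0.979, 0.0], [-0.002, 0.001, -1.0]]
force: [0.4, 0.2, 7.4]
opening: 0.683
grasp_force: 30.0
time_s: 27.95
position: [0.5114, -0.3919, 0.0382]
tcp_rot: [[-0.979, 0.203, 0.002], [0.203, 0.979, -0.0], [-0.002, 0.0, -1.0]]
force: [0.3, -0.3, 1.3]
opening: 0.849
grasp_force: 0.0
```

```bash
python3 -m handwheel '[{"delta_rot":[0,0,0],"xyz":[0,0,0],"hand":1},{"delta_rot":[0,0,0],"xyz":[0,0,0],"hand":1},{"delta_rot":[0,0,0],"xyz":[0,0,0],"hand":1},{"delta_rot":[0,0,0],"xyz":[0,0,0],"hand":1},{"delta_rot":[0,0,0],"xyz":[0,0,0],"hand":1}]' && python3 -m handwheel '[{"delta_rot":[0,0,0],"xyz":[0,0,0],"hand":1},{"delta_rot":[0,0,0],"xyz":[0,0,-15],"hand":1},{"delta_rot":[0,0,0],"xyz":[0,0,-45],"hand":1},{"delta_rot":[0,0,0],"xyz":[0,0,-85],"hand":1},{"delta_rot":[0,0,0],"xyz":[0,0,-110],"hand":1}]'; python3 - <<'E'
from h import *
plan(.5775,-.0285,.13,84.8)
E
```

```text
time_s: 28.58
position: [0.5106, -0.3912, 0.0365]
tcp_rot: [[-0.979, 0.203, 0.0], [0.203, 0.979, 0.002], [-0.0, 0.002, -1.0]]
force: [-0.4, -0.8, -2.2]
opening: 0.452
grasp_force: 30.0
time_s: 29.2
position: [0.5108, -0.3912, 0.149]
tcp_rot: [[-0.979, 0.203, 0.002], [0.203, 0.979, 0.001], [-0.001, 0.001, -1.0]]
force: [0.9, -0.7, -4.7]
opening: 0.452
grasp_force: 30.0
xyz [  8.5 368.6  19.5] rot [ 0.0014  0.0014 -0.114 ] j6 -126 dyaw 6.5
```

```bash
python3 -m handwheel '[{"delta_rot":[0,0,-0.03],"xyz":[0,35,0],"hand":1},{"delta_rot":[0,0,-0.06],"xyz":[2,90,0],"hand":1},{"delta_rot":[0,0,-0.09],"xyz":[4,150,0],"hand":1},{"delta_rot":[0,0,-0.114],"xyz":[6,210,0],"hand":1},{"delta_rot":[0,0,-0.114],"xyz":[8,270,0],"hand":1}]' && python3 - <<'E'
from h import *
plan(.5775,-.0285,.075,84.8)
E
```

```text
time_s: 29.82
position: [0.5573, -0.1231, 0.1477]
tcp_rot: [[-0.996, 0.091, -0.0], [0.091, 0.996, 0.003], [0.0, 0.003, -1.0]]
force: [0.3, -0.6, -4.5]
opening: 0.45
grasp_force: 30.0
xyz [-11.6  95.8  72.9] rot [ 0.0026 -0.0003 -0.0004] j6 -109 dyaw 0.0
```

```bash
python3 -m handwheel '[{"delta_rot":[0,0,0],"xyz":[-6,35,0],"hand":1},{"delta_rot":[0,0,0],"xyz":[-11,75,0],"hand":1},{"delta_rot":[0,0,0],"xyz":[-12,93,20],"hand":1},{"delta_rot":[0,0,0],"xyz":[-12,93,55],"hand":1},{"delta_rot":[0,0,0],"xyz":[-12,93,73],"hand":1}]' && python3 -m handwheel '[{"delta_rot":[0,0,0],"xyz":[0,0,0],"hand":1},{"delta_rot":[0,0,0],"xyz":[0,0,5],"hand":1},{"delta_rot":[0,0,0],"xyz":[0,0,10],"hand":1},{"delta_rot":[0,0,0],"xyz":[0,0,12],"hand":1},{"delta_rot":[0,0,0],"xyz":[0,0,12],"hand":1}]'; python3 - <<'E'
from h import *
plan(.5775,-.0285,.054,84.8)
E
```

```text
time_s: 30.45
position: [0.5766, -0.0327, 0.0732]
tcp_rot: [[-0.996, 0.09, -0.003], [0.09, 0.996, 0.003], [0.003, 0.003, -1.0]]
force: [-0.6, -0.8, -5.6]
opening: 0.452
grasp_force: 30.0
time_s: 31.08
position: [0.5782, -0.0337, 0.0626]
tcp_rot: [[-0.996, 0.091, 0.001], [0.091, 0.996, 0.002], [-0.001, 0.002, -1.0]]
force: [0.3, -0.1, -5.7]
opening: 0.456
grasp_force: 30.0
xyz [1.2 5.1 8.6] rot [ 0.0019  0.0005 -0.0002] j6 -99 dyaw 0.0
```

```bash
python3 -m handwheel '[{"delta_rot":[0,0,0],"xyz":[0,4,3],"hand":1},{"delta_rot":[0,0,0],"xyz":[0,5,5],"hand":1},{"delta_rot":[0,0,0],"xyz":[0,5,7],"hand":1},{"delta_rot":[0,0,0],"xyz":[0,5,8],"hand":1},{"delta_rot":[0,0,0],"xyz":[0,5,8],"hand":1}]' && python3 -m handwheel '[{"delta_rot":[0,0,0],"xyz":[-1,0,0],"hand":1},{"delta_rot":[0,0,0],"xyz":[-2,0,0],"hand":1},{"delta_rot":[0,0,0],"xyz":[-3,0,0],"hand":1},{"delta_rot":[0,0,0],"xyz":[-4,0,0],"hand":1},{"delta_rot":[0,0,0],"xyz":[-4,0,0],"hand":1}]' && python3 -m handwheel '[{"delta_rot":[0,0,0],"xyz":[-1,0,0],"hand":1},{"delta_rot":[0,0,0],"xyz":[-2,0,0],"hand":1},{"delta_rot":[0,0,0],"xyz":[-3,0,0],"hand":1},{"delta_rot":[0,0,0],"xyz":[-3,0,0],"hand":1},{"delta_rot":[0,0,0],"xyz":[-3,0,0],"hand":1}]'
```

```text
time_s: 31.7
position: [0.5786, -0.0286, 0.0545]
tcp_rot: [[-0.996, 0.091, 0.001], [0.091, 0.996, 0.002], [-0.0, 0.002, -1.0]]
force: [-0.2, 0.9, -3.8]
opening: 0.455
grasp_force: 30.0
time_s: 32.33
position: [0.5829, -0.0291, 0.0545]
tcp_rot: [[-0.996, 0.091, 0.001], [0.091, 0.996, 0.002], [-0.001, 0.002, -1.0]]
force: [-0.5, 0.0, -5.1]
opening: 0.452
grasp_force: 30.0
time_s: 32.95
position: [0.5838, -0.029, 0.0543]
tcp_rot: [[-0.996, 0.091, -0.003], [0.091, 0.996, 0.003], [0.004, 0.002, -1.0]]
force: [-6.1, -0.1, -1.7]
opening: 0.456
grasp_force: 30.0
```

The end fence is reached at x ≈ 0.5836. Now y.

```bash
python3 -m handwheel '[{"delta_rot":[0,0,0],"xyz":[1,1,0],"hand":1},{"delta_rot":[0,0,0],"xyz":[1,2,0],"hand":1},{"delta_rot":[0,0,0],"xyz":[1,3,0],"hand":1},{"delta_rot":[0,0,0],"xyz":[1,4,0],"hand":1},{"delta_rot":[0,0,0],"xyz":[1,4,0],"hand":1}]' && python3 -m handwheel '[{"delta_rot":[0,0,0],"xyz":[0,1,0],"hand":1},{"delta_rot":[0,0,0],"xyz":[0,2,0],"hand":1},{"delta_rot":[0,0,0],"xyz":[0,3,0],"hand":1},{"delta_rot":[0,0,0],"xyz":[0,3,0],"hand":1},{"delta_rot":[0,0,0],"xyz":[0,3,0],"hand":1}]'
```

```text
time_s: 33.58
position: [0.5842, -0.0254, 0.0541]
tcp_rot: [[-0.996, 0.091, -0.001], [0.091, 0.996, 0.002], [0.001, 0.002, -1.0]]
force: [-3.2, -2.7, -4.0]
opening: 0.447
grasp_force: 30.0
time_s: 34.2
position: [0.5844, -0.024, 0.0542]
tcp_rot: [[-0.996, 0.09, -0.001], [0.09, 0.996, -0.001], [0.001, -0.001, -1.0]]
force: [-5.4, -7.4, -3.8]
opening: 0.451
grasp_force: 30.0
```

```bash
python3 -m handwheel '[{"delta_rot":[0,0,0],"xyz":[0,1,0],"hand":1},{"delta_rot":[0,0,0],"xyz":[-1,2,0],"hand":1},{"delta_rot":[0,0,0],"xyz":[-1,3,0],"hand":1},{"delta_rot":[0,0,0],"xyz":[-1,3,0],"hand":1},{"delta_rot":[0,0,0],"xyz":[-1,3,0],"hand":1}]' && python3 -m handwheel '[{"delta_rot":[0,0,0],"xyz":[0,0,1],"hand":1},{"delta_rot":[0,0,0],"xyz":[0,0,2],"hand":1},{"delta_rot":[0,0,0],"xyz":[0,0,2.5],"hand":1},{"delta_rot":[0,0,0],"xyz":[0,0,2.5],"hand":1},{"delta_rot":[0,0,0],"xyz":[0,0,2.5],"hand":1}]'
```

```text
time_s: 34.83
position: [0.5845, -0.0238, 0.0543]
tcp_rot: [[-0.996, 0.088, -0.004], [0.088, 0.996, -0.004], [0.004, -0.005, -1.0]]
force: [-8.7, -16.5, -2.9]
opening: 0.454
grasp_force: 30.0
time_s: 35.45
position: [0.5843, -0.0238, 0.0538]
tcp_rot: [[-0.996, 0.088, -0.004], [0.088, 0.996, -0.005], [0.004, -0.005, -1.0]]
force: [-12.2, -15.6, 10.5]
opening: 0.447
grasp_force: 30.0
```

Flush on both fences and down on the plate. Relax, release, lift.

```bash
python3 -m handwheel '[{"delta_rot":[0,0,0],"xyz":[1,-2,0],"hand":1},{"delta_rot":[0,0,0],"xyz":[2,-3,0],"hand":1},{"delta_rot":[0,0,0],"xyz":[2,-3,0],"hand":1},{"delta_rot":[0,0,0],"xyz":[2,-3,0],"hand":0.2},{"delta_rot":[0,0,0],"xyz":[2,-3,0],"hand":-0.6}]' && python3 -m handwheel '[{"delta_rot":[0,0,0],"xyz":[0,0,0],"hand":-0.8},{"delta_rot":[0,0,0],"xyz":[0,0,-10],"hand":-0.8},{"delta_rot":[0,0,0],"xyz":[0,0,-40],"hand":-1},{"delta_rot":[0,0,0],"xyz":[0,0,-90],"hand":-1},{"delta_rot":[0,0,0],"xyz":[0,0,-150],"hand":-1}]' && python3 - <<'E'
from m3 import *
im=grab("top"); part(im,440,231,36,34,.003); cv2.imwrite("pics/top3.png",im[:,:,::-1])
s=bot.read_state(); print(s["joint_positions"])
plan(.3934,-.3976,.2,54.9+90)
E
```

```text
time_s: 36.08
position: [0.5864, -0.0231, 0.0534]
tcp_rot: [[-0.996, 0.091, 0.006], [0.091, 0.996, 0.001], [-0.006, 0.001, -1.0]]
force: [0.7, -0.4, 0.4]
opening: 0.503
grasp_force: 0.0
time_s: 36.7
position: [0.5842, -0.0219, 0.2035]
tcp_rot: [[-0.996, 0.09, 0.001], [0.09, 0.996, 0.002], [-0.0, 0.002, -1.0]]
force: [0.6, -0.9, -0.8]
opening: 0.98
grasp_force: 0.0
part c [ 393.4 -397.6] dims+1px [85.3 61.1] long axis yaw 54.9
[-13.14124637  28.33441579  89.1015734    0.15475169  61.61175875
 -98.06393864]
xyz [ 161.7 -390.8    9.9] rot [-0.0088  0.0152 -1.048 ] j6 -98 dyaw 60.0
```

```bash
python3 -m handwheel '[{"delta_rot":[0,0,0.17],"xyz":[25,-55,0],"hand":-1},{"delta_rot":[0,0,0.35],"xyz":[48,-115,0],"hand":-1},{"delta_rot":[0,0,0.53],"xyz":[72,-175,0],"hand":-1},{"delta_rot":[0,0,0.71],"xyz":[97,-235,0],"hand":-1},{"delta_rot":[0,0,0.89],"xyz":[121,-292,0],"hand":-1}]' && python3 - <<'E'
from h import *
plan(.3934,-.3976,.12,-35.1)
E
```

```text
time_s: 37.38
position: [0.4397, -0.2991, 0.2023]
tcp_rot: [[-0.552, 0.834, 0.003], [0.834, 0.552, -0.0], [-0.002, 0.003, -1.0]]
force: [0.3, -1.2, -0.3]
opening: 1.005
grasp_force: 0.0
xyz [-56.4 -93.2  82.2] rot [0.0034 0.     1.1972] j6 -80 dyaw -68.6
```

```bash
python3 -m handwheel '[{"delta_rot":[0,0,0.17],"xyz":[-20,-30,0],"hand":-1},{"delta_rot":[0,0,0.35],"xyz":[-40,-65,0],"hand":-1},{"delta_rot":[0,0,0.53],"xyz":[-55,-90,0],"hand":-1},{"delta_rot":[0,0,0.71],"xyz":[-55,-91,20],"hand":-1},{"delta_rot":[0,0,0.89],"xyz":[-55,-91,40],"hand":-1}]' && python3 -m handwheel '[{"delta_rot":[0,0,0.16],"xyz":[0,0,20],"hand":-1},{"delta_rot":[0,0,0.29],"xyz":[0,0,40],"hand":-1},{"delta_rot":[0,0,0.29],"xyz":[0,0,40],"hand":-1},{"delta_rot":[0,0,0.29],"xyz":[0,0,40],"hand":-1},{"delta_rot":[0,0,0.29],"xyz":[0,0,40],"hand":-1}]'; python3 - <<'E'
from h import *
plan(.3934,-.3976,.015,-35.1)
E
```

```text
time_s: 38.0
position: [0.3954, -0.3946, 0.1617]
tcp_rot: [[0.302, 0.953, 0.003], [0.953, -0.302, -0.001], [0.0, 0.003, -1.0]]
force: [-0.3, -0.0, 0.1]
opening: 1.001
grasp_force: 0.0
time_s: 38.62
position: [0.3955, -0.394, 0.1223]
tcp_rot: [[0.555, 0.832, 0.002], [0.832, -0.555, -0.0], [0.001, 0.002, -1.0]]
force: [-0.2, -1.0, -0.5]
opening: 0.999
grasp_force: 0.0
xyz [-4.300e+00  1.000e-01  1.073e+02] rot [ 0.0017 -0.001   0.0238] j6 -23 dyaw -1.4
```

```bash
python3 -m handwheel '[{"delta_rot":[0,0,0.024],"xyz":[-4,0,20],"hand":-1},{"delta_rot":[0,0,0.024],"xyz":[-4,0,50],"hand":-1},{"delta_rot":[0,0,0.024],"xyz":[-4,0,85],"hand":-1},{"delta_rot":[0,0,0.024],"xyz":[-4,0,104],"hand":-1},{"delta_rot":[0,0,0.024],"xyz":[-4,0,107],"hand":-1}]' && python3 -m handwheel '[{"delta_rot":[0,0,0],"xyz":[0,0,0],"hand":0},{"delta_rot":[0,0,0],"xyz":[0,0,0],"hand":1},{"delta_rot":[0,0,0],"xyz":[0,0,0],"hand":1},{"delta_rot":[0,0,0],"xyz":[0,0,0],"hand":1},{"delta_rot":[0,0,0],"xyz":[0,0,0],"hand":1}]' && python3 -m handwheel '[{"delta_rot":[0,0,0],"xyz":[0,0,0],"hand":-0.8},{"delta_rot":[0,0,0],"xyz":[0,0,0],"hand":-0.8},{"delta_rot":[0,0,0],"xyz":[0,0,-10],"hand":-0.8},{"delta_rot":[0,0,0],"xyz":[0,0,-20],"hand":-0.8},{"delta_rot":[0,0,0],"xyz":[0,0,-20],"hand":0}]'
```

```text
time_s: 39.25
position: [0.3926, -0.3962, 0.0136]
tcp_rot: [[0.576, 0.818, -0.0], [0.818, -0.576, 0.003], [0.002, -0.002, -1.0]]
force: [0.3, 0.3, -0.0]
opening: 0.998
grasp_force: 0.0
time_s: 39.88
position: [0.3934, -0.3972, 0.015]
tcp_rot: [[0.576, 0.817, 0.002], [0.817, -0.576, 0.0], [0.001, 0.002, -1.0]]
force: [1.7, -0.7, 6.3]
opening: 0.688
grasp_force: 30.0
time_s: 40.5
position: [0.3932, -0.3972, 0.0354]
tcp_rot: [[0.576, 0.817, 0.002], [0.817, -0.576, -0.0], [0.001, 0.002, -1.0]]
force: [0.5, -0.3, -0.7]
opening: 0.849
grasp_force: 0.0
```

```bash
python3 -m handwheel '[{"delta_rot":[0,0,0],"xyz":[0,0,0],"hand":1},{"delta_rot":[0,0,0],"xyz":[0,0,0],"hand":1},{"delta_rot":[0,0,0],"xyz":[0,0,0],"hand":1},{"delta_rot":[0,0,0],"xyz":[0,0,0],"hand":1},{"delta_rot":[0,0,0],"xyz":[0,0,0],"hand":1}]' && python3 -m handwheel '[{"delta_rot":[0,0,0],"xyz":[0,0,0],"hand":1},{"delta_rot":[0,0,0],"xyz":[0,0,-15],"hand":1},{"delta_rot":[0,0,0],"xyz":[0,0,-50],"hand":1},{"delta_rot":[0,0,0],"xyz":[0,0,-100],"hand":1},{"delta_rot":[0,0,0],"xyz":[0,0,-155],"hand":1}]'; python3 - <<'E'
from h import *
plan(.4755,.0705,.19,-95.2)
E
```

```text
time_s: 41.12
position: [0.3931, -0.3969, 0.034]
tcp_rot: [[0.576, 0.817, 0.001], [0.817, -0.576, 0.001], [0.002, 0.0, -1.0]]
force: [2.7, -0.7, -2.5]
opening: 0.453
grasp_force: 30.0
time_s: 41.75
position: [0.3912, -0.3949, 0.1899]
tcp_rot: [[0.576, 0.817, -0.002], [0.817, -0.576, 0.006], [0.004, -0.005, -1.0]]
force: [0.8, -0.5, -7.6]
opening: 0.451
grasp_force: 30.0
xyz [ 428.9 -199.2    2.5] rot [-6.8000e-03 -4.0000e-04  1.0476e+00] j6 -22 dyaw -60.0
```

```bash
python3 -m handwheel '[{"delta_rot":[0,0,0.12],"xyz":[35,-16,0],"hand":1},{"delta_rot":[0,0,0.28],"xyz":[85,-39,0],"hand":1},{"delta_rot":[0,0,0.44],"xyz":[138,-64,0],"hand":1},{"delta_rot":[0,0,0.6],"xyz":[190,-88,0],"hand":1},{"delta_rot":[0,0,0.77],"xyz":[242,-112,0],"hand":1}]' && python3 - <<'E'
from h import *
plan(.4755,.0705,.19,-95.2)
E
```

```text
time_s: 42.38
position: [0.4387, -0.134, 0.1899]
tcp_rot: [[0.982, 0.186, -0.002], [0.186, -0.982, 0.003], [-0.001, -0.003, -1.0]]
force: [1.8, -0.1, -6.1]
opening: 0.456
grasp_force: 30.0
xyz [  74.2 -194.     0.5] rot [-0.0033  0.0015  0.2784] j6 48 dyaw -15.9
```

```bash
python3 -m handwheel '[{"delta_rot":[0,0,0.12],"xyz":[22,-52,0],"hand":1},{"delta_rot":[0,0,0.24],"xyz":[44,-105,0],"hand":1},{"delta_rot":[0,0,0.278],"xyz":[62,-155,0],"hand":1},{"delta_rot":[0,0,0.278],"xyz":[73,-187,0],"hand":1},{"delta_rot":[0,0,0.278],"xyz":[74,-191,0],"hand":1}]' && python3 -m handwheel '[{"delta_rot":[0,0,0],"xyz":[0,0,10],"hand":1},{"delta_rot":[0,0,0],"xyz":[0,0,40],"hand":1},{"delta_rot":[0,0,0],"xyz":[0,0,80],"hand":1},{"delta_rot":[0,0,0],"xyz":[0,0,110],"hand":1},{"delta_rot":[0,0,0],"xyz":[0,0,115],"hand":1}]'; python3 - <<'E'
from h import *
plan(.4755,.0725,.052,-95.2)
E
```

```text
time_s: 43.0
position: [0.4744, 0.0673, 0.1902]
tcp_rot: [[0.997, -0.081, -0.002], [-0.081, -0.997, 0.002], [-0.002, -0.002, -1.0]]
force: [-0.5, -0.1, -6.3]
opening: 0.452
grasp_force: 30.0
time_s: 43.62
position: [0.4742, 0.064, 0.0731]
tcp_rot: [[0.996, -0.087, -0.006], [-0.087, -0.996, 0.002], [-0.006, -0.002, -1.0]]
force: [-0.2, -0.5, -6.6]
opening: 0.451
grasp_force: 30.0
xyz [ 0.6 -8.5 21.1] rot [-0.0017  0.0057  0.004 ] j6 89 dyaw -0.2
```

```bash
python3 -m handwheel '[{"delta_rot":[0,0,0.004],"xyz":[0,-4,0],"hand":1},{"delta_rot":[0,0,0.004],"xyz":[0,-8,5],"hand":1},{"delta_rot":[0,0,0.004],"xyz":[0,-8,12],"hand":1},{"delta_rot":[0,0,0.004],"xyz":[0,-8,18],"hand":1},{"delta_rot":[0,0,0.004],"xyz":[0,-8,20],"hand":1}]' && python3 -m handwheel '[{"delta_rot":[0,0,0],"xyz":[1,0,0],"hand":1},{"delta_rot":[0,0,0],"xyz":[2,0,0],"hand":1},{"delta_rot":[0,0,0],"xyz":[3,0,0],"hand":1},{"delta_rot":[0,0,0],"xyz":[4,0,0],"hand":1},{"delta_rot":[0,0,0],"xyz":[4,0,0],"hand":1}]' && python3 -m handwheel '[{"delta_rot":[0,0,0],"xyz":[1,0,0],"hand":1},{"delta_rot":[0,0,0],"xyz":[2,0,0],"hand":1},{"delta_rot":[0,0,0],"xyz":[2,0,0],"hand":1},{"delta_rot":[0,0,0],"xyz":[2,0,0],"hand":1},{"delta_rot":[0,0,0],"xyz":[2,0,0],"hand":1}]'
```

```text
time_s: 44.25
position: [0.4769, 0.0733, 0.0548]
tcp_rot: [[0.996, -0.088, 0.0], [-0.088, -0.996, 0.002], [0.0, -0.002, -1.0]]
force: [-0.9, -0.2, -5.9]
opening: 0.454
grasp_force: 30.0
time_s: 44.88
position: [0.4806, 0.0729, 0.0552]
tcp_rot: [[0.996, -0.089, -0.0], [-0.089, -0.996, 0.002], [-0.0, -0.002, -1.0]]
force: [-0.8, 0.0, -5.6]
opening: 0.454
grasp_force: 30.0
time_s: 45.5
position: [0.4808, 0.0729, 0.055]
tcp_rot: [[0.996, -0.089, -0.004], [-0.089, -0.996, 0.002], [-0.004, -0.002, -1.0]]
force: [-5.2, -0.2, -2.5]
opening: 0.455
grasp_force: 30.0
```

The end fence is reached at x ≈ 0.4806. Lowering to 1 mm above the plate, then pushing +y (tool -y).

```bash
python3 -m handwheel '[{"delta_rot":[0,0,0],"xyz":[-1,0,1],"hand":1},{"delta_rot":[0,0,0],"xyz":[-1,0,3],"hand":1},{"delta_rot":[0,0,0],"xyz":[-1,-2,3],"hand":1},{"delta_rot":[0,0,0],"xyz":[-1,-3,3],"hand":1},{"delta_rot":[0,0,0],"xyz":[-1,-3,3],"hand":1}]' && python3 -m handwheel '[{"delta_rot":[0,0,0],"xyz":[0,-1,0],"hand":1},{"delta_rot":[0,0,0],"xyz":[0,-2,0],"hand":1},{"delta_rot":[0,0,0],"xyz":[0,-3,0],"hand":1},{"delta_rot":[0,0,0],"xyz":[0,-3,0],"hand":1},{"delta_rot":[0,0,0],"xyz":[0,-3,0],"hand":1}]' && python3 -m handwheel '[{"delta_rot":[0,0,0],"xyz":[0,-1,0],"hand":1},{"delta_rot":[0,0,0],"xyz":[0,-2,0],"hand":1},{"delta_rot":[0,0,0],"xyz":[0,-3,0],"hand":1},{"delta_rot":[0,0,0],"xyz":[0,-3,0],"hand":1},{"delta_rot":[0,0,0],"xyz":[0,-3,0],"hand":1}]'
```

```text
time_s: 46.12
position: [0.481, 0.0754, 0.0516]
tcp_rot: [[0.996, -0.088, -0.002], [-0.088, -0.996, 0.001], [-0.002, -0.001, -1.0]]
force: [-3.9, -3.2, -4.7]
opening: 0.454
grasp_force: 30.0
time_s: 46.75
position: [0.4813, 0.0774, 0.0516]
tcp_rot: [[0.996, -0.088, -0.003], [-0.088, -0.996, 0.0], [-0.003, 0.0, -1.0]]
force: [-4.6, -6.2, -5.6]
opening: 0.451
grasp_force: 30.0
time_s: 47.38
position: [0.4813, 0.0777, 0.0518]
tcp_rot: [[0.996, -0.085, -0.004], [-0.085, -0.996, -0.004], [-0.003, 0.004, -1.0]]
force: [-7.1, -19.8, -1.7]
opening: 0.455
grasp_force: 30.0
```

Both fences are reached: y stops at 0.0777. Press down, relax, release, lift.

```bash
python3 -m handwheel '[{"delta_rot":[0,0,0],"xyz":[1,0,1],"hand":1},{"delta_rot":[0,0,0],"xyz":[1,0,2],"hand":1},{"delta_rot":[0,0,0],"xyz":[1,0,2.5],"hand":1},{"delta_rot":[0,0,0],"xyz":[1,0,2.5],"hand":1},{"delta_rot":[0,0,0],"xyz":[1,0,2.5],"hand":1}]' && python3 -m handwheel '[{"delta_rot":[0,0,0],"xyz":[-1,2,0],"hand":1},{"delta_rot":[0,0,0],"xyz":[-2,3,0],"hand":1},{"delta_rot":[0,0,0],"xyz":[-2,3,0],"hand":1},{"delta_rot":[0,0,0],"xyz":[-2,3,0],"hand":0.2},{"delta_rot":[0,0,0],"xyz":[-2,3,0],"hand":-0.6}]' && python3 -m handwheel '[{"delta_rot":[0,0,0],"xyz":[0,0,0],"hand":-0.8},{"delta_rot":[0,0,0],"xyz":[0,0,-10],"hand":-0.8},{"delta_rot":[0,0,0],"xyz":[0,0,-40],"hand":-1},{"delta_rot":[0,0,0],"xyz":[0,0,-90],"hand":-1},{"delta_rot":[0,0,0],"xyz":[0,0,-150],"hand":-1}]' && python3 - <<'E'
from h import *
print(ray("top",[(263,240)],0.0)); plan(.3705,.225,.2,-102)
E
```

```text
time_s: 48.0
position: [0.481, 0.0777, 0.0511]
tcp_rot: [[0.996, -0.085, -0.005], [-0.085, -0.996, -0.004], [-0.005, 0.004, -1.0]]
force: [-12.1, -20.2, 15.8]
opening: 0.453
grasp_force: 30.0
time_s: 48.62
position: [0.484, 0.0781, 0.0507]
tcp_rot: [[0.996, -0.089, 0.007], [-0.089, -0.996, 0.001], [0.007, -0.002, -1.0]]
force: [0.2, -0.6, 0.9]
opening: 0.506
grasp_force: 0.0
time_s: 49.25
position: [0.4813, 0.0787, 0.2011]
tcp_rot: [[0.996, -0.088, 0.0], [-0.088, -0.996, 0.002], [-0.0, -0.002, -1.0]]
force: [0.7, 0.0, -0.2]
opening: 0.978
grasp_force: 0.0
[[0.4283552  0.27396193 0.        ]]
xyz [-123.3 -135.9    1.4] rot [-0.0019  0.0002  0.1209] j6 91 dyaw -6.9
```

```bash
python3 -m handwheel '[{"delta_rot":[0,0,0.04],"xyz":[-30,-32,0],"hand":-1},{"delta_rot":[0,0,0.08],"xyz":[-65,-70,0],"hand":-1},{"delta_rot":[0,0,0.12],"xyz":[-100,-110,0],"hand":-1},{"delta_rot":[0,0,0.12],"xyz":[-121,-134,0],"hand":-1},{"delta_rot":[0,0,0.12],"xyz":[-123,-136,0],"hand":-1}]'; python3 - <<'E'
from h import *
im=grab("top");s=grab("scene");cv2.imwrite("pics/top4.png",im[:,:,::-1])
W=np.zeros((600,800,3),np.uint8);W[:510,:450]=crop(im,300,168,75,85,6);W[:400,450:]=crop(s,262,160,70,80,5);cv2.imwrite("pics/c6.png",W[:,:,::-1])
plan(.3705,.2255,.1145,-102)
E
```

```text
time_s: 49.88
position: [0.3698, 0.2263, 0.2005]
tcp_rot: [[0.979, -0.203, 0.002], [-0.203, -0.979, 0.002], [0.001, -0.003, -1.0]]
force: [-0.7, -0.1, -0.6]
opening: 1.003
grasp_force: 0.0
xyz [-1.3  0.2 85.9] rot [-0.0025 -0.0021  0.0022] j6 118 dyaw -0.1
```

View pics/c6.png

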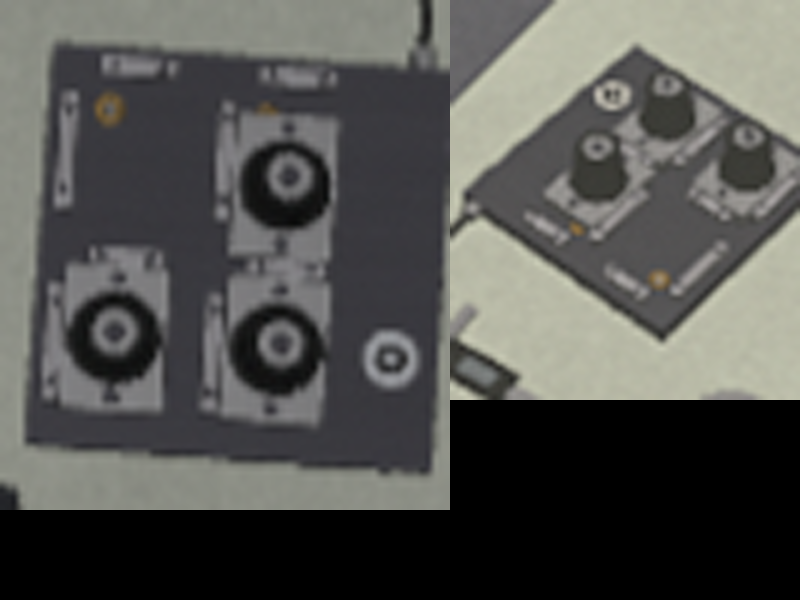

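Sample 1 in nest_a, at crop (285,185), has been knocked back from the end fence and its pin is visible. The reference and nest_b parts look flush. I'm above the cover, so I'll put that home first and then reseat sample 1.

```bash
python3 - <<'E'
from m3 import *
im=cv2.imread("pics/top4.png")[:,:,::-1]
# crop scale 6, offset (300,168)
part(im,337,187,20,25,.02,th=95)
E
python3 -m handwheel '[{"delta_rot":[0,0,0],"xyz":[-1,0,20],"hand":-1},{"delta_rot":[0,0,0],"xyz":[-1,0,50],"hand":-1},{"delta_rot":[0,0,0],"xyz":[-1,0,75],"hand":-1},{"delta_rot":[0,0,0],"xyz":[-1,0,85],"hand":-1},{"delta_rot":[0,0,0],"xyz":[-1,0,85],"hand":-1}]' && python3 -m handwheel '[{"delta_rot":[0,0,0],"xyz":[0,0,0],"hand":1},{"delta_rot":[0,0,0],"xyz":[0,0,0],"hand":1},{"delta_rot":[0,0,0],"xyz":[0,0,0],"hand":1},{"delta_rot":[0,0,0],"xyz":[0,0,0],"hand":1},{"delta_rot":[0,0,0],"xyz":[0,0,0],"hand":1}]' && python3 -m handwheel '[{"delta_rot":[0,0,0],"xyz":[0,0,0],"hand":1},{"delta_rot":[0,0,0],"xyz":[0,0,0],"hand":1},{"delta_rot":[0,0,0],"xyz":[0,0,0],"hand":1},{"delta_rot":[0,0,0],"xyz":[0,0,-5],"hand":1},{"delta_rot":[0,0,0],"xyz":[0,0,-10],"hand":1}]' && python3 -m handwheel '[{"delta_rot":[0,0,0],"xyz":[0,0,-20],"hand":1},{"delta_rot":[0,0,0],"xyz":[0,0,-45],"hand":1},{"delta_rot":[0,0,0],"xyz":[0,0,-65],"hand":1},{"delta_rot":[0,0,0],"xyz":[0,0,-70],"hand":1},{"delta_rot":[0,0,0],"xyz":[0,0,-70],"hand":1}]'; python3 - <<'E'
from h import *
plan(.532,.3505,.19,-103)
E
```

```text
part c [563.4 -17.8] dims+1px [65.2 86.6] long axis yaw -1.3
time_s: 50.6
position: [0.3706, 0.2248, 0.1145]
tcp_rot: [[0.978, -0.208, -0.0], [-0.208, -0.978, 0.002], [-0.0, -0.002, -1.0]]
force: [0.4, 0.9, -0.2]
opening: 0.995
grasp_force: 0.0
time_s: 51.22
position: [0.37, 0.2254, 0.115]
tcp_rot: [[0.978, -0.207, 0.001], [-0.207, -0.978, 0.002], [0.0, -0.002, -1.0]]
force: [0.5, 0.0, 0.4]
opening: 0.512
grasp_force: 0.0
time_s: 51.85
position: [0.3696, 0.2252, 0.125]
tcp_rot: [[0.978, -0.207, -0.0], [-0.207, -0.978, 0.002], [-0.001, -0.002, -1.0]]
force: [0.1, -0.0, -2.1]
opening: 0.181
grasp_force: 30.0
time_s: 52.48
position: [0.3697, 0.2251, 0.1948]
tcp_rot: [[0.978, -0.207, 0.001], [-0.207, -0.978, 0.002], [0.0, -0.002, -1.0]]
force: [-0.0, -0.7, -3.0]
opening: 0.181
grasp_force: 30.0
xyz [ 132.8 -156.3    5.2] rot [-0.002  -0.0002  0.0181] j6 118 dyaw -1.0
```

```bash
python3 -m handwheel '[{"delta_rot":[0,0,0],"xyz":[20,-24,0],"hand":1},{"delta_rot":[0,0,0],"xyz":[55,-65,0],"hand":1},{"delta_rot":[0,0,0],"xyz":[90,-106,0],"hand":1},{"delta_rot":[0,0,0],"xyz":[120,-142,0],"hand":1},{"delta_rot":[0,0,0],"xyz":[133,-156,0],"hand":1}]' && python3 -m handwheel '[{"delta_rot":[0,0,0],"xyz":[0,0,0],"hand":1},{"delta_rot":[0,0,0],"xyz":[0,0,0],"hand":1},{"delta_rot":[0,0,0],"xyz":[0,0,20],"hand":1},{"delta_rot":[0,0,0],"xyz":[0,0,45],"hand":1},{"delta_rot":[0,0,0],"xyz":[0,0,55],"hand":1}]' ; python3 - <<'E'
from h import *
plan(.532,.3505,.1245,-102)
im=grab("scene");cv2.imwrite("pics/c7.png",crop(im,330,190,80,70,8)[:,:,::-1])
E
```

```text
time_s: 53.1
position: [0.534, 0.3516, 0.1931]
tcp_rot: [[0.978, -0.207, -0.0], [-0.207, -0.978, 0.002], [-0.0, -0.002, -1.0]]
force: [-0.4, 0.0, -3.6]
opening: 0.182
grasp_force: 30.0
time_s: 53.72
position: [0.5301, 0.3491, 0.1386]
tcp_rot: [[0.978, -0.208, -0.004], [-0.208, -0.978, -0.0], [-0.004, 0.001, -1.0]]
force: [-0.2, -0.2, -1.9]
opening: 0.178
grasp_force: 30.0
xyz [ 1.6 -1.8 14.1] rot [0.0009 0.0038 0.0003] j6 125 dyaw -0.0
```

View pics/c7.png

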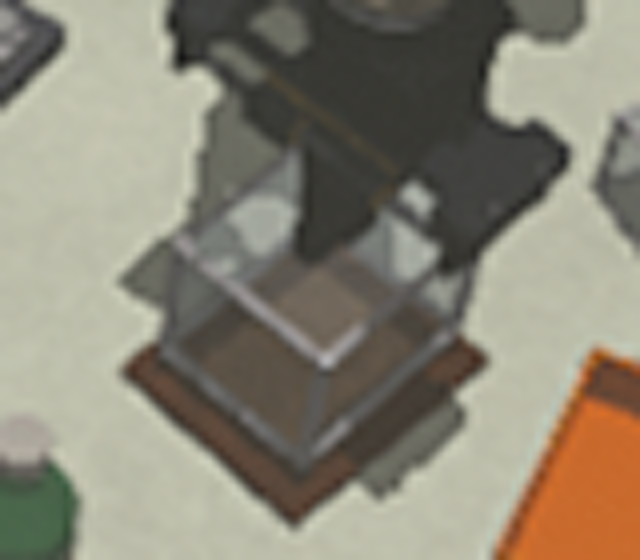

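The cover is centred over the board and level. Lowering and releasing.

```bash
python3 -m handwheel '[{"delta_rot":[0,0,0],"xyz":[1,-1,4],"hand":1},{"delta_rot":[0,0,0],"xyz":[1,-1,8],"hand":1},{"delta_rot":[0,0,0],"xyz":[1,-1,12],"hand":1},{"delta_rot":[0,0,0],"xyz":[1,-1,15],"hand":1},{"delta_rot":[0,0,0],"xyz":[1,-1,15],"hand":1}]' && python3 -m handwheel '[{"delta_rot":[0,0,0],"xyz":[0,0,1],"hand":1},{"delta_rot":[0,0,0],"xyz":[0,0,2],"hand":1},{"delta_rot":[0,0,0],"xyz":[0,0,3],"hand":1},{"delta_rot":[0,0,0],"xyz":[0,0,3],"hand":1},{"delta_rot":[0,0,0],"xyz":[0,0,3],"hand":1}]'
```

```text
time_s: 54.4
position: [0.5336, 0.3512, 0.1251]
tcp_rot: [[0.978, -0.207, 0.0], [-0.207, -0.978, 0.002], [0.0, -0.002, -1.0]]
force: [-0.2, -0.7, -3.3]
opening: 0.177
grasp_force: 30.0
time_s: 55.02
position: [0.5338, 0.3516, 0.1246]
tcp_rot: [[0.978, -0.207, 0.002], [-0.207, -0.978, 0.003], [0.001, -0.003, -1.0]]
force: [-3.7, 0.2, 8.3]
opening: 0.181
grasp_force: 30.0
```

```bash
python3 -m handwheel '[{"delta_rot":[0,0,0],"xyz":[0,0,-2],"hand":-1},{"delta_rot":[0,0,0],"xyz":[0,0,-2],"hand":-1},{"delta_rot":[0,0,0],"xyz":[0,0,-4],"hand":-1},{"delta_rot":[0,0,0],"xyz":[0,0,-20],"hand":-1},{"delta_rot":[0,0,0],"xyz":[0,0,-70],"hand":-1}]'; python3 - <<'E'
from m3 import *
print(ray("top",[(340,186.3),(356.3,187.2),(355,211.7),(338.3,211),(347.4,199)],.036))
plan(.563,-.0235,.2,-95.2)
E
```

```text
time_s: 55.65
position: [0.5318, 0.3501, 0.1907]
tcp_rot: [[0.978, -0.207, -0.006], [-0.207, -0.978, -0.001], [-0.005, 0.002, -1.0]]
force: [0.9, 0.1, 0.1]
opening: 0.664
grasp_force: 0.0
[[ 0.60809366  0.00205504  0.036     ]
 [ 0.60394805 -0.05451427  0.036     ]
 [ 0.51854712 -0.04768788  0.036     ]
 [ 0.52198967  0.00993431  0.036     ]
 [ 0.56318722 -0.02254729  0.036     ]]
xyz [107.9 359.1  -9.2] rot [ 0.0017  0.0054 -0.1181] j6 125 dyaw 6.8
```

```bash
python3 -m handwheel '[{"delta_rot":[0,0,-0.03],"xyz":[15,50,-10],"hand":-1},{"delta_rot":[0,0,-0.06],"xyz":[33,110,-10],"hand":-1},{"delta_rot":[0,0,-0.09],"xyz":[51,168,-10],"hand":-1},{"delta_rot":[0,0,-0.118],"xyz":[69,228,-10],"hand":-1},{"delta_rot":[0,0,-0.118],"xyz":[87,286,-10],"hand":-1}]' && python3 - <<'E'
from m3 import *
plan(.563,-.0226,.1,-95.2)
E
```

```text
time_s: 56.28
position: [0.5599, 0.0512, 0.2029]
tcp_rot: [[0.996, -0.09, 0.003], [-0.09, -0.996, 0.002], [0.003, -0.002, -1.0]]
force: [0.0, 0.6, -0.2]
opening: 1.0
grasp_force: 0.0
xyz [  9.5  73.4 102.8] rot [-0.0019 -0.0026  0.0003] j6 89 dyaw -0.0
```

```bash
python3 -m handwheel '[{"delta_rot":[0,0,0],"xyz":[6,40,0],"hand":-1},{"delta_rot":[0,0,0],"xyz":[9,66,10],"hand":-1},{"delta_rot":[0,0,0],"xyz":[9,70,50],"hand":-1},{"delta_rot":[0,0,0],"xyz":[9,70,90],"hand":-1},{"delta_rot":[0,0,0],"xyz":[9,70,103],"hand":-1}]' && python3 - <<'E'
from m3 import *
plan(.563,-.0226,.0535,-95.2)
E
```

```text
time_s: 56.9
position: [0.5611, -0.0172, 0.0973]
tcp_rot: [[0.996, -0.091, -0.003], [-0.091, -0.996, 0.003], [-0.003, -0.002, -1.0]]
force: [0.2, 0.1, 0.1]
opening: 1.002
grasp_force: 0.0
xyz [ 2.5  5.3 43.7] rot [-0.0024  0.0028 -0.0004] j6 82 dyaw 0.0
```

```bash
python3 -m handwheel '[{"delta_rot":[0,0,0],"xyz":[2,5,5],"hand":-1},{"delta_rot":[0,0,0],"xyz":[2,5,25],"hand":-1},{"delta_rot":[0,0,0],"xyz":[2,5,40],"hand":-1},{"delta_rot":[0,0,0],"xyz":[2,5,43],"hand":-1},{"delta_rot":[0,0,0],"xyz":[2,5,43],"hand":0}]' && python3 -m handwheel '[{"delta_rot":[0,0,0],"xyz":[0,0,0],"hand":1},{"delta_rot":[0,0,0],"xyz":[0,0,0],"hand":1},{"delta_rot":[0,0,0],"xyz":[0,0,0],"hand":1},{"delta_rot":[0,0,0],"xyz":[0,0,0],"hand":1},{"delta_rot":[0,0,0],"xyz":[0,0,0],"hand":1}]' && python3 -m handwheel '[{"delta_rot":[0,0,0],"xyz":[0,0,0],"hand":1},{"delta_rot":[0,0,0],"xyz":[0,0,-4],"hand":1},{"delta_rot":[0,0,0],"xyz":[0,0,-9],"hand":1},{"delta_rot":[0,0,0],"xyz":[0,0,-9],"hand":1},{"delta_rot":[0,0,0],"xyz":[0,0,-9],"hand":1}]'
```

```text
time_s: 57.52
position: [0.564, -0.0222, 0.0559]
tcp_rot: [[0.996, -0.09, 0.001], [-0.09, -0.996, 0.002], [0.001, -0.002, -1.0]]
force: [-0.2, 0.4, -0.4]
opening: 0.949
grasp_force: 0.0
time_s: 58.15
position: [0.5637, -0.0224, 0.0556]
tcp_rot: [[0.996, -0.09, 0.001], [-0.09, -0.996, 0.002], [0.001, -0.002, -1.0]]
force: [-0.2, -1.3, 0.6]
opening: 0.451
grasp_force: 30.0
time_s: 58.78
position: [0.5636, -0.0224, 0.0646]
tcp_rot: [[0.996, -0.091, 0.0], [-0.091, -0.996, 0.002], [0.0, -0.002, -1.0]]
force: [-0.3, -0.9, -3.9]
opening: 0.453
grasp_force: 30.0
```

```bash
python3 -m handwheel '[{"delta_rot":[0,0,0],"xyz":[4,2,0],"hand":1},{"delta_rot":[0,0,0],"xyz":[10,3,0],"hand":1},{"delta_rot":[0,0,0],"xyz":[15,3,2],"hand":1},{"delta_rot":[0,0,0],"xyz":[15,3,6],"hand":1},{"delta_rot":[0,0,0],"xyz":[15,3,8],"hand":1}]' && python3 -m handwheel '[{"delta_rot":[0,0,0],"xyz":[1,0,0],"hand":1},{"delta_rot":[0,0,0],"xyz":[2,0,0],"hand":1},{"delta_rot":[0,0,0],"xyz":[3,0,0],"hand":1},{"delta_rot":[0,0,0],"xyz":[4,0,0],"hand":1},{"delta_rot":[0,0,0],"xyz":[4,0,0],"hand":1}]' && python3 -m handwheel '[{"delta_rot":[0,0,0],"xyz":[1,0,0],"hand":1},{"delta_rot":[0,0,0],"xyz":[2,0,0],"hand":1},{"delta_rot":[0,0,0],"xyz":[3,0,0],"hand":1},{"delta_rot":[0,0,0],"xyz":[3,0,0],"hand":1},{"delta_rot":[0,0,0],"xyz":[3,0,0],"hand":1}]'
```

```text
time_s: 59.4
position: [0.5783, -0.0265, 0.0561]
tcp_rot: [[0.996, -0.091, 0.0], [-0.091, -0.996, 0.002], [0.0, -0.002, -1.0]]
force: [0.3, -0.3, -4.5]
opening: 0.452
grasp_force: 30.0
time_s: 60.02
position: [0.5813, -0.0268, 0.0565]
tcp_rot: [[0.996, -0.09, -0.002], [-0.09, -0.996, 0.002], [-0.002, -0.002, -1.0]]
force: [-2.4, -1.4, -2.2]
opening: 0.451
grasp_force: 30.0
time_s: 60.65
position: [0.5815, -0.0267, 0.0562]
tcp_rot: [[0.996, -0.09, -0.008], [-0.09, -0.996, 0.003], [-0.008, -0.002, -1.0]]
force: [-8.9, -0.8, 0.9]
opening: 0.452
grasp_force: 30.0
```

End fence reached at x = 0.5814. Now y, then press down.

```bash
python3 -m handwheel '[{"delta_rot":[0,0,0],"xyz":[-1,-1,0],"hand":1},{"delta_rot":[0,0,0],"xyz":[-2,-2,0],"hand":1},{"delta_rot":[0,0,0],"xyz":[-2,-3,0],"hand":1},{"delta_rot":[0,0,0],"xyz":[-2,-4,0],"hand":1},{"delta_rot":[0,0,0],"xyz":[-2,-4,0],"hand":1}]' && python3 -m handwheel '[{"delta_rot":[0,0,0],"xyz":[0,-1,0],"hand":1},{"delta_rot":[0,0,0],"xyz":[0,-2,0],"hand":1},{"delta_rot":[0,0,0],"xyz":[0,-3,0],"hand":1},{"delta_rot":[0,0,0],"xyz":[0,-4,0],"hand":1},{"delta_rot":[0,0,0],"xyz":[0,-4,0],"hand":1}]' && python3 -m handwheel '[{"delta_rot":[0,0,0],"xyz":[1,0,1],"hand":1},{"delta_rot":[0,0,0],"xyz":[1,0,2],"hand":1},{"delta_rot":[0,0,0],"xyz":[1,0,2.5],"hand":1},{"delta_rot":[0,0,0],"xyz":[1,0,2.5],"hand":1},{"delta_rot":[0,0,0],"xyz":[1,0,2.5],"hand":1}]'
```

```text
time_s: 61.28
position: [0.5818, -0.024, 0.0561]
tcp_rot: [[0.996, -0.09, -0.004], [-0.09, -0.996, 0.001], [-0.004, -0.0, -1.0]]
force: [-5.5, -3.8, -3.3]
opening: 0.449
grasp_force: 30.0
time_s: 61.9
position: [0.582, -0.0236, 0.0562]
tcp_rot: [[0.996, -0.088, -0.004], [-0.088, -0.996, -0.005], [-0.004, 0.005, -1.0]]
force: [-7.9, -14.8, -2.2]
opening: 0.452
grasp_force: 30.0
time_s: 62.52
position: [0.5817, -0.0236, 0.0558]
tcp_rot: [[0.996, -0.088, -0.006], [-0.088, -0.996, -0.005], [-0.006, 0.005, -1.0]]
force: [-13.3, -15.0, 12.8]
opening: 0.451
grasp_force: 30.0
```

```bash
python3 -m handwheel '[{"delta_rot":[0,0,0],"xyz":[-1,2,0],"hand":1},{"delta_rot":[0,0,0],"xyz":[-2,3,0],"hand":1},{"delta_rot":[0,0,0],"xyz":[-2,3,0],"hand":1},{"delta_rot":[0,0,0],"xyz":[-2,3,0],"hand":0.2},{"delta_rot":[0,0,0],"xyz":[-2,3,0],"hand":-0.6}]' && python3 -m handwheel '[{"delta_rot":[0,0,0],"xyz":[0,0,0],"hand":-0.8},{"delta_rot":[0,0,0],"xyz":[0,0,-10],"hand":-0.8},{"delta_rot":[0,0,0],"xyz":[0,0,-40],"hand":-1},{"delta_rot":[0,0,0],"xyz":[0,0,-90],"hand":-1},{"delta_rot":[0,0,0],"xyz":[0,0,-120],"hand":-1}]' && python3 -m handwheel '[{"delta_rot":[0,0,0],"xyz":[25,45,0],"hand":1},{"delta_rot":[0,0,0],"xyz":[50,90,0],"hand":1},{"delta_rot":[0,0,0],"xyz":[70,140,0],"hand":1},{"delta_rot":[0,0,0],"xyz":[70,180,0],"hand":1},{"delta_rot":[0,0,0],"xyz":[70,180,0],"hand":1}]'; python3 - <<'E'
from m3 import *
im=grab("top");s=grab("scene");cv2.imwrite("pics/top5.png",im[:,:,::-1])
W=np.zeros((600,800,3),np.uint8);W[:510,:450]=crop(im,300,168,75,85,6);W[:400,450:]=crop(s,262,160,70,80,5);cv2.imwrite("pics/c8.png",W[:,:,::-1])
plan(.669,-.214,.08,-95.2)
E
```

```text
time_s: 63.15
position: [0.5843, -0.023, 0.0554]
tcp_rot: [[0.996, -0.091, 0.005], [-0.091, -0.996, 0.001], [0.005, -0.001, -1.0]]
force: [0.8, -0.3, 0.0]
opening: 0.509
grasp_force: 0.0
time_s: 63.78
position: [0.5844, -0.0222, 0.1772]
tcp_rot: [[0.996, -0.09, 0.006], [-0.09, -0.996, 0.001], [0.005, -0.002, -1.0]]
force: [0.5, 0.0, 0.2]
opening: 0.981
grasp_force: 0.0
time_s: 64.4
position: [0.6366, -0.2113, 0.1743]
tcp_rot: [[0.996, -0.094, 0.003], [-0.094, -0.996, 0.0], [0.003, -0.001, -1.0]]
force: [0.1, 0.9, 1.1]
opening: 0.516
grasp_force: 0.0
xyz [33.2  3.5 94. ] rot [-0.0025 -0.0009 -0.0008] j6 67 dyaw 0.0
```

View pics/c8.png

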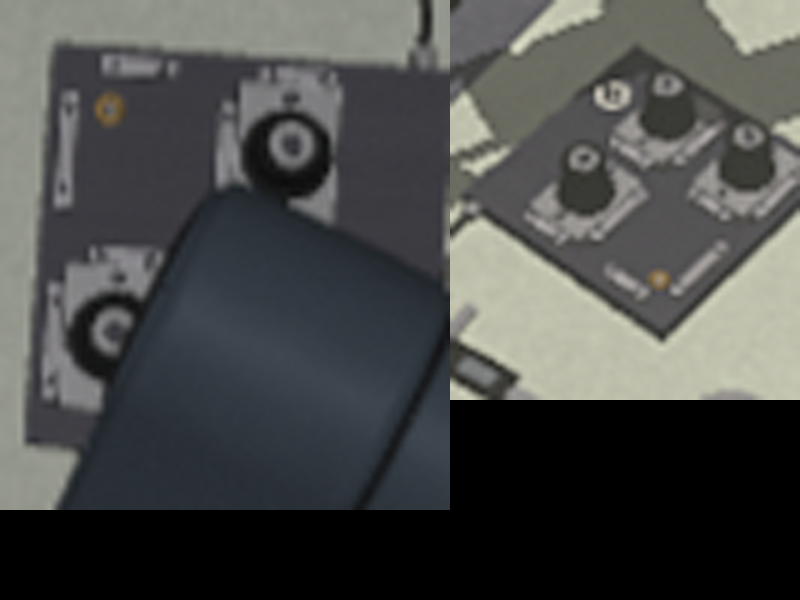

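Nest_a is flush now. I'll check all three numerically, using the boss-top rings against the pin-derived nests, before pressing start.

```bash
python3 - <<'E'
from m3 import *
np.set_printoptions(precision=1,suppress=True)
nest={"ref":(468.9,-14.2),"a":(580,-24.3),"b":(478.3,77.2)}
A=cv2.imread("pics/top4.png");B=cv2.imread("pics/top5.png")
Rp=Ro.from_euler("z",-5.2,degrees=True).as_matrix()[:2,:2]
for k,(im,u,v) in {"ref":(A,347.2,225.2),"b":(A,319.2,223.2),"a":(B,348.7,192.2)}.items():
    g=cv2.cvtColor(im,cv2.COLOR_BGR2GRAY).astype(float); p=cv2.getRectSubPix(g.astype(np.float32),(13,13),(u,v)) ; 
    w=np.clip(p-60,0,None); yy,xx=np.mgrid[-6:7,-6:7]; w[np.hypot(xx,yy)>5.5]=0
    c=(u+(w*xx).sum()/w.sum(),v+(w*yy).sum()/w.sum()); W=ray("top",c,.082)[0,:2]*1000
    print(k,"px",np.array(c),"world",W,"in nest frame",Rp.T@(W-nest[k]))
def edge(im,x,y,w,h): return part(im[:,:,::-1],x,y,w,h,.02,th=95)
E
```

```text
ref px [346.3 224.7] world [470.7 -13.7] in nest frame [1.7 0.7]
b px [318.7 222.7] world [479.   78.8] in nest frame [0.6 1.6]
a px [348.1 191.5] world [583.1 -22.6] in nest frame [2.9 2. ]
```

The three centres agree within about 1 mm with one common bias, so all are flush. Pressing start next.

```bash
python3 -m handwheel '[{"delta_rot":[0,0,0],"xyz":[15,2,20],"hand":1},{"delta_rot":[0,0,0],"xyz":[29,3,50],"hand":1},{"delta_rot":[0,0,0],"xyz":[30,3,80],"hand":1},{"delta_rot":[0,0,0],"xyz":[30,3,105],"hand":1},{"delta_rot":[0,0,0],"xyz":[30,3,108],"hand":1}]' && python3 -m handwheel '[{"delta_rot":[0,0,0],"xyz":[0,0,0],"hand":1},{"delta_rot":[0,0,0],"xyz":[0,0,2],"hand":1},{"delta_rot":[0,0,0],"xyz":[0,0,4],"hand":1},{"delta_rot":[0,0,0],"xyz":[0,0,6],"hand":1},{"delta_rot":[0,0,0],"xyz":[0,0,8],"hand":1}]'; python3 - <<'E'
from h import *
plan(.669,-.214,.048,-95.2)
s=grab("scene");cv2.imwrite("pics/c9.png",crop(s,205,155,80,60,8)[:,:,::-1])
E
```

```text
time_s: 65.12
position: [0.6644, -0.2105, 0.0637]
tcp_rot: [[0.996, -0.089, -0.004], [-0.089, -0.996, 0.004], [-0.004, -0.004, -1.0]]
force: [-0.3, -0.1, 0.1]
opening: 0.009
grasp_force: 0.0
time_s: 65.75
position: [0.666, -0.2135, 0.0582]
tcp_rot: [[0.996, -0.091, 0.001], [-0.091, -0.996, 0.002], [0.001, -0.002, -1.0]]
force: [-0.8, -0.2, 2.8]
opening: 0.004
grasp_force: 1.3
xyz [ 3.   0.3 10.2] rot [-0.0017 -0.0012 -0.0002] j6 68 dyaw 0.0
```

View pics/c9.png

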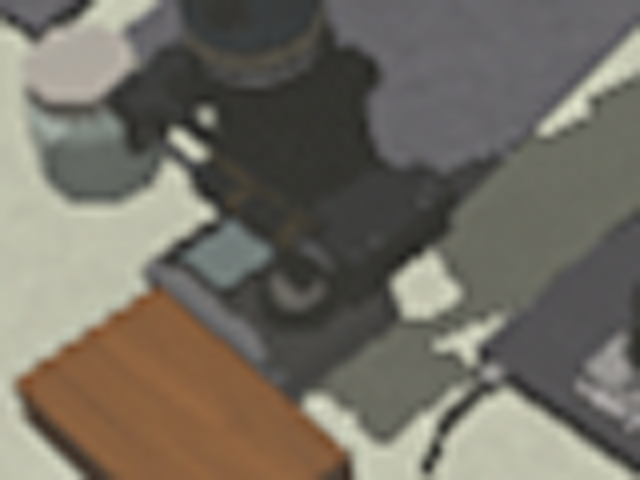

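The fingertips are on the cap with the force rising (2.8 N). Pressing it fully, then lifting off.

```bash
python3 -m handwheel '[{"delta_rot":[0,0,0],"xyz":[0,0,2],"hand":1},{"delta_rot":[0,0,0],"xyz":[0,0,4],"hand":1},{"delta_rot":[0,0,0],"xyz":[0,0,6],"hand":1},{"delta_rot":[0,0,0],"xyz":[0,0,6],"hand":1},{"delta_rot":[0,0,0],"xyz":[0,0,6],"hand":1}]' && python3 -m handwheel '[{"delta_rot":[0,0,0],"xyz":[0,0,1],"hand":1},{"delta_rot":[0,0,0],"xyz":[0,0,2],"hand":1},{"delta_rot":[0,0,0],"xyz":[0,0,2],"hand":1},{"delta_rot":[0,0,0],"xyz":[0,0,2],"hand":1},{"delta_rot":[0,0,0],"xyz":[0,0,2],"hand":1}]' 
```

```text
time_s: 66.42
position: [0.6661, -0.2135, 0.0543]
tcp_rot: [[0.996, -0.09, 0.001], [-0.09, -0.996, 0.001], [0.001, -0.001, -1.0]]
force: [-3.4, 2.1, 13.9]
opening: 0.003
grasp_force: 6.9
time_s: 67.05
position: [0.6661, -0.2135, 0.0541]
tcp_rot: [[0.996, -0.09, 0.002], [-0.09, -0.996, 0.001], [0.002, -0.001, -1.0]]
force: [-5.3, 2.3, 21.9]
opening: 0.001
grasp_force: 10.8
```

The button bottomed out (travel stopped, 22 N). Lifting clear for a last check.

```bash
python3 -m handwheel '[{"delta_rot":[0,0,0],"xyz":[0,0,-10],"hand":1},{"delta_rot":[0,0,0],"xyz":[0,0,-50],"hand":1},{"delta_rot":[0,0,0],"xyz":[0,0,-105],"hand":1},{"delta_rot":[0,0,0],"xyz":[0,0,-160],"hand":1},{"delta_rot":[0,0,0],"xyz":[0,0,-160],"hand":1}]' && python3 -m handwheel '[{"delta_rot":[0,0,0],"xyz":[-40,35,0],"hand":1},{"delta_rot":[0,0,0],"xyz":[-80,75,0],"hand":1},{"delta_rot":[0,0,0],"xyz":[-125,115,0],"hand":1},{"delta_rot":[0,0,0],"xyz":[-170,155,0],"hand":1},{"delta_rot":[0,0,0],"xyz":[-200,190,0],"hand":1}]'; python3 - <<'E'
from h import *
im=grab("top");s=grab("scene")
W=np.zeros((600,800,3),np.uint8);W[:400,:800]=crop(im,215,165,160,80,5);W[400:,:400]=crop(s,262,160,100,50,4);W[400:,400:]=crop(s,340,190,80,40,5);cv2.imwrite("pics/c10.png",W[:,:,::-1])
E
```

```text
time_s: 67.68
position: [0.6688, -0.215, 0.2154]
tcp_rot: [[0.996, -0.091, 0.011], [-0.091, -0.996, -0.003], [0.011, 0.002, -1.0]]
force: [0.2, -0.0, -0.0]
opening: 0.006
grasp_force: 0.0
time_s: 68.3
position: [0.4464, -0.3847, 0.2074]
tcp_rot: [[0.996, -0.092, -0.002], [-0.092, -0.996, 0.005], [-0.003, -0.005, -1.0]]
force: [0.8, -0.7, -0.1]
opening: 0.007
grasp_force: 0.0
```

View pics/c10.png

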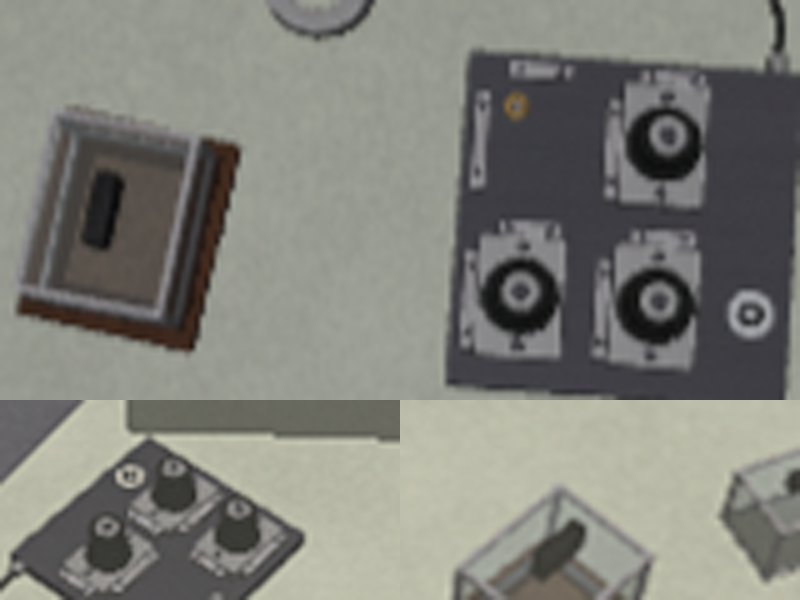

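All three parts sit flush in their nests, the cover is home on its stand and the arm is clear. Handing in.

```bash
python3 -c "
from rig import workorder; print(workorder.hand_in())"
```

```text
the job is handed in; nothing more can be done
None
```

The job is handed in, with no pass/fail result returned: the reference and both samples looked flush in their nests in the last pictures (one sample was knocked back and reseated), the dust cover is back on its stand, and start was pressed fully and released after loading.

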